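# Load the inspection tray from a cup and slide it into the light box

### The job

Take the steel cup from under the edge of the riser shelf, pour all six steel balls into the open tray in front of the light box, and stand the empty cup upright on the bench again. Once all the balls are in it, slide the tray gently along its guides into the light box until it has pushed the hidden stop back as far as it goes, pushing with no more than about 25 N. Leave the bottle, jar, tape roll and screwdriver where they are.

Things in the scene. Friction and masses are not known exactly. Their poses are not given: they have to be found in the camera images.
- cup: Open round steel cup, 85 mm high, outer diameter 61 mm at the foot, 71 mm at the rim (straight taper), wall 3 mm, floor 5 mm, 0.10 to 0.22 kg empty. Origin: centre of the underside; z points out of the mouth. Round, so its yaw does not matter. It starts upright on the bench half under the front edge of the riser shelf (axis within 10 mm of that edge), holding the six balls.
- cup_rim (a point): Centre of the cup's mouth, 85 mm above its origin.
- riser: Fixed steel shelf on four 22 mm posts. Origin on the bench below the middle of its front edge; x points inward (to the robot's right), y along the edge. Board x=0 to 160 mm, 260 mm wide, underside 150 mm above the bench, 12 mm thick, bearing things up to 70 mm tall. Posts at x=60 and 147, y=+-115 mm. It blocks a gripper coming straight down on the cup: lean in, fingers pointing along +x and down.
- lightbox: Fixed light box: base plate x=-240 to 200 mm, 200 mm wide, 6 mm thick, with two guide rails (inner faces y=+-77.5 mm, top 22 mm above the bench). Origin on the bench, midway between the rails, under the mouth of the shell. A dark steel shell, 208 mm wide and 120 mm high, covers x=0 to 204 mm and is open towards -x. The tray slides along +x into it.
- tray: Loose grey open tray, 150 x 150 mm, 45 mm high, walls and floor 4 mm, 0.26 to 0.42 kg empty. Origin: centre of its underside; x points into the light box. At first it lies on the base plate between the guide rails (2.5 mm play either side), outside the shell. Loaded, it takes about 3 to 7 N to slide.
- stop (a joint): Travel of the hidden stop in the box, m: 0 at first, 0.010 pushed back fully. A rubber-faced plunger, 80 mm wide, face 15 to 45 mm above the bench; yields at 8 to 17 N in all at the fingers, stays where pushed, then solid. Its place varies and is not told: at home the tray's origin lies between x=-10 and 30 mm of the light box, 45 to 85 mm of the tray still outside the shell.
- ball0_center (a point): Centre of steel ball 1 of 6, 22 mm in diameter, 44 g; all lie in the cup at first. They roll out when the cup is tipped 95 to 115 degrees from upright; sometimes they lodge and need a shake.
- ball1_center (a point): Centre of steel ball 2 of 6, 22 mm in diameter, 44 g; all lie in the cup at first. They roll out when the cup is tipped 95 to 115 degrees from upright; sometimes they lodge and need a shake.
- ball2_center (a point): Centre of steel ball 3 of 6, 22 mm in diameter, 44 g; all lie in the cup at first. They roll out when the cup is tipped 95 to 115 degrees from upright; sometimes they lodge and need a shake.
- ball3_center (a point): Centre of steel ball 4 of 6, 22 mm in diameter, 44 g; all lie in the cup at first. They roll out when the cup is tipped 95 to 115 degrees from upright; sometimes they lodge and need a shake.
- ball4_center (a point): Centre of steel ball 5 of 6, 22 mm in diameter, 44 g; all lie in the cup at first. They roll out when the cup is tipped 95 to 115 degrees from upright; sometimes they lodge and need a shake.
- ball5_center (a point): Centre of steel ball 6 of 6, 22 mm in diameter, 44 g; all lie in the cup at first. They roll out when the cup is tipped 95 to 115 degrees from upright; sometimes they lodge and need a shake.
- bottle: Bystander: white plastic dispensing bottle with steel cap, 60 mm diameter, 150 mm high. Origin at the underside. Not to be moved.
- jar: Bystander: glass jar with dark lid, 68 mm diameter, 85 mm high. Origin at the underside. Not to be moved.
- tape: Bystander: cardboard tape roll lying flat, 100 mm outer diameter, 24 mm high. Origin at the underside. Not to be moved.
- driver: Bystander: screwdriver lying on the bench, 180 mm long, origin mid-length. Origin at the underside. Not to be moved.
Mind the look-alikes: they are no part of the job. Leave any red look-alike of the cup alone. Of the things shaped like the tray, the grey one is meant.

How it is judged:
By the outcome, as a careful person would: the job done as asked, in the order asked, and still so for the second after the job is handed in, with the robot touching nothing.
It also fails if it takes over 72 s, if anything falls off the work surface, if the arm or the gripper's body presses on something with over 40 N, if the wrist force passes 120 N, or if a joint passes its speed limit or range.

### The arm

A 7-joint arm with a two-finger parallel gripper is mounted at the origin on the work surface. World frame = base frame: x ahead of the robot, y to its left, z up, the work surface at z = 0. Lengths are in m, angles in rad, forces in N, time in s.
With the tool pointing down it reaches from about 0.425 to 0.925 m from the base axis. Payload 6.8 kg.
Tool frame: the origin (TCP) lies between the finger pads; the fingertips stand r.tips_ahead ahead of it and the grasp point (between the pads) lies 5 mm behind it (r.tips_ahead is the distance from the TCP to the fingertips, in m); z points along the fingers, y is the line along which they close (so a half turn about z gives the same grasp; the last joint's range is limited). The gripper opens to 85 mm and grips with 20 to 120 N. Pads are 22 mm wide; open, the fingers measure 114 mm over their backs; the gripper's body (76 mm by 85 mm) begins 54 mm behind the grasp point. The pads swing forward as they close: fully open they stand 13 mm farther back than shut.
Start: joints at [1.083, 0.477, 0.022, 1.555, -0.011, 1.109, -0.083], TCP at [0.25, -0.627, 0.245] pointing down, gripper open.
Joint ranges: [-2.96, 2.96], [-0.34, 2.1], [-1.41, 1.46], [0.24, 2.44], [-1.37, 4.51], [0.17, 1.92], [-2.96, 2.96]. Speed limits (rad/s): [2.39, 2.39, 3.14, 3.14, 3.14, 3.14, 3.14].

### API

Orientations are given as a rotation vector (axis times angle).
In Python, from bench import r gives the robot as it stands.
- The arm moves only by the tool move_arm, never from a script. Its argument "rows" is one flat list of numbers, 4 for each row, row after row: the shift along the tool's x, y, z in cm, then the turn about the tool's z in degrees. In form: [tx, ty, tz, twist, tx, ty, tz, twist, ...]. A call has 1 to 10 rows; each row is the pose to reach, as a shift and turn from the pose commanded when the call began, along the tool's axes at that moment; what a row does not reach only later rows make up. A row lasts 1/8 s, in which the tool goes at most 62.5 mm and 10.7 degrees, less where a joint would pass 70% of its speed; a pose out of reach is approached as far as the arm can. A call with a gripper value outside its range is refused whole. "fingers" is the opening, from 0 (shut) to 1 (fully open), set as the call begins (left out, the last holds). The fingers move at their own pace and stop on an object; "newtons" is the grip in N (left out, the last holds). Time passes only in rows, so rows that repeat a pose let the fingers close. It gives the time, the measured TCP pose, the force, the opening and the grip force at its end, in the units of the state.
- r.get_obs(): the state, without advancing time (a new reading comes with each control period).
- r.grab_frame(name): name is "scene" or "top" or "wrist"; returns the picture (420x560x3 uint8, blue, green, red); there is no depth.
- r.camera_params(name): a dict with "fx", "fy", "cx", "cy" (pixels), "world_from_camera" (4x4, takes a point from camera to world coordinates). Camera axes: x right, y down, z forward; pixel columns grow to the right and rows downward; lengths in m; the calibration is good to about 2 mm. A picture is of the moment at which its call begins: read the wrist's pose just before it. camera_params takes no time and is no camera call; for the wrist camera it gives the pose at the moment of the call.
- r.hand_in(): hands the job in; it is judged then, once.
The state is a dict: "clock": time; "joints": joint angles; "qvel": joint speeds; "tau": joint torques, N m; "tcp_pos": TCP position; "orientation": TCP orientation; "contact_force": force on the tool from outside, world axes, zero at the start; "moment": the same for the moment, N m; "grip_width": finger opening in m; "gripper_force": force on a finger pad.
Only numpy, scipy, OpenCV 4.12 (cv2) and the standard library are available. Lean on these libraries where they do the work, as an engineer would, in place of code of your own. Each camera call takes 0.05 s, during which the arm holds its last target. There are 200 camera calls.

## Working session

There is one attempt and no reset: what is moved stays moved. The work goes in short steps, Python scripts to look and compute and a tool call to move; the robot and the scene stay as the last step left them, time stands still between calls to the robot, and variables do not carry over. Pictures are saved under pics/ and viewed, at most 12 in all, crops included, and the job is handed in when it is done.

Besides the shell and the picture viewer there is one more tool, called after "Request:" as name(argument=value, ...) on one line, values as JSON. move_arm: Moves the arm, as the interface text tells. Its arguments: {"type":"object","properties":{"rows":{"type":"array"},"fingers":{"type":"number"},"newtons":{"type":"number"}},"required":["rows"]}

```bash
ls; mkdir -p pics
python3 - <<'E'
from bench import r
import cv2,numpy as np
o=r.get_obs(); print({k:np.round(v,3) for k,v in o.items()}, r.tips_ahead)
for n in("scene","top"):
    cv2.imwrite(f"pics/{n}0.png",r.grab_frame(n)); p=r.camera_params(n); print(n,p["fx"],p["cx"],p["cy"],np.round(p["world_from_camera"],3).tolist())
E
```

```text
pics
{'clock': np.float64(0.0), 'joints': array([ 1.083,  0.478,  0.022,  1.556, -0.012,  1.109, -0.083]), 'qvel': array([-0.003,  0.   , -0.001,  0.   ,  0.   , -0.   , -0.001]), 'tau': array([-1.0000e-03, -5.9645e+01,  1.6080e+00, -2.8120e+01,  1.2000e-02,
        9.0000e-03,  0.0000e+00]), 'tcp_pos': array([ 0.25 , -0.626,  0.244]), 'orientation': array([-3.083e+00, -5.930e-01,  1.000e-03]), 'contact_force': array([ 0.03 , -0.522,  0.064]), 'moment': array([-0.024,  0.082, -0.013]), 'gripper_force': np.float64(0.0), 'grip_width': np.float64(0.086)} 0.014
scene 487.9535701532457 286.25176906266597 209.9634599877278 [[-0.247, -0.727, 0.641, -0.334], [-0.969, 0.188, -0.16, 0.216], [-0.004, -0.661, -0.751, 1.019], [0.0, 0.0, 0.0, 1.0]]
top 457.2034463199827 287.6028044427527 202.1970974529518 [[-0.023, -0.98, 0.198, 0.241], [-1.0, 0.022, -0.01, 0.036], [0.006, -0.198, -0.98, 1.231], [0.0, 0.0, 0.0, 1.0]]
```

View pics/scene0.png

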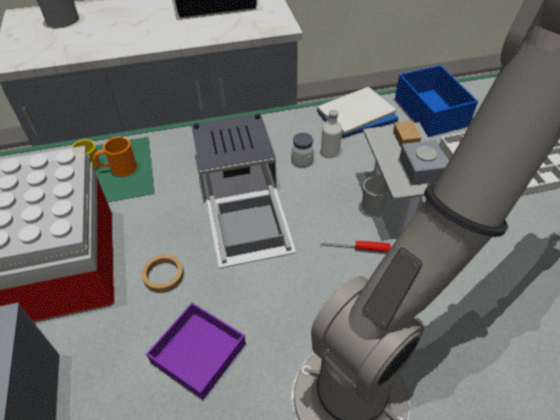

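View pics/top0.png

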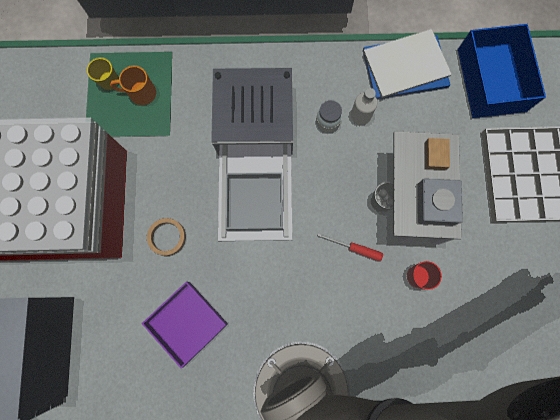

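The views show the cup at the shelf edge (top 383,197; scene 375,190), the grey tray at (255,205) in top, the light box behind it, the red and purple look-alikes, and the screwdriver in front of the shelf (top 320–382, 236–260). I'll zoom in to measure.

```bash
cat > h.py <<'E'
import numpy as np,cv2
from scipy.spatial.transform import Rotation as R
from bench import r
def ray(n,u,v,p=None):
    p=p or r.camera_params(n); T=np.array(p["world_from_camera"])
    d=T[:3,:3]@np.array([(u-p["cx"])/p["fx"],(v-p["cy"])/p["fy"],1]); return T[:3,3],d/np.linalg.norm(d)
def onz(n,u,v,z,p=None):
    c,d=ray(n,u,v,p); return c+d*(z-c[2])/d[2]
def tri(*rs):
    A=sum(np.eye(3)-np.outer(d,d) for c,d in rs); b=sum((np.eye(3)-np.outer(d,d))@c for c,d in rs)
    x=np.linalg.solve(A,b); return x,[np.linalg.norm(np.cross(x-c,d)) for c,d in rs]
def loc(p,pos=None):  # world point -> tool-axes cm from measured pose
    o=r.get_obs(); return R.from_rotvec(o["orientation"]).inv().apply(np.array(p)-o["tcp_pos"])*100
E
python3 - <<'E'
import cv2,numpy as np
t=cv2.imread("pics/top0.png");s=cv2.imread("pics/scene0.png")
def c(i,u,v,w,h,k): return cv2.resize(i[v:v+h,u:u+w],None,fx=k,fy=k,interpolation=cv2.INTER_CUBIC)
A=np.hstack([c(t,365,125,100,75,4),c(s,345,120,100,75,4)])
B=np.hstack([c(t,205,125,100,125,2.4)[:300,:240],c(s,190,110,120,160,1.875)[:300,:225]]); 
B=np.hstack([B,c(t,370,175,60,60,5)[:300,:335]]); B=np.hstack([B,np.zeros((300,max(0,800-B.shape[1]),3),np.uint8)])[:,:800]
print(A.shape,B.shape); cv2.imwrite("pics/z1.png",np.vstack([A,B]))
E
```

```text
(300, 800, 3) (300, 800, 3)
```

View pics/z1.png

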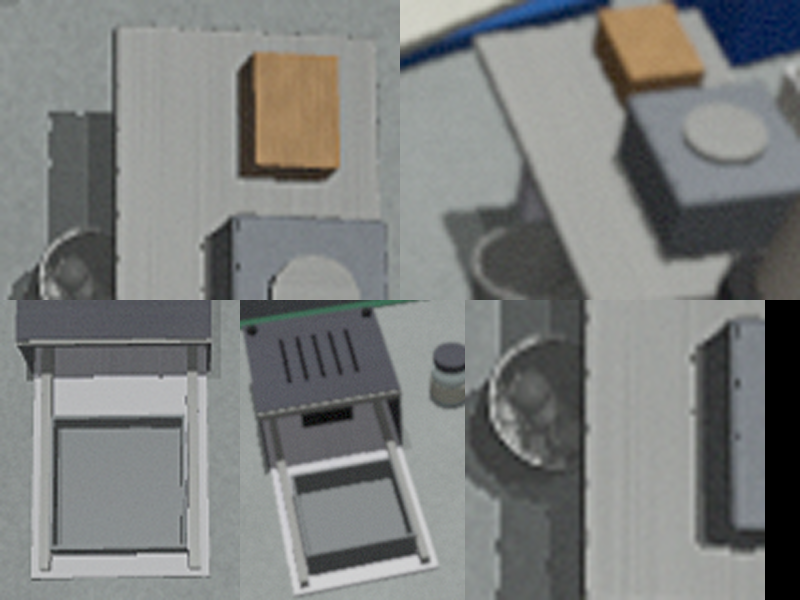

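The zoom shows the cup rim in top: left edge u≈375, rows 182–209. The shelf edge is at u≈394, the shell mouth edge at (212,142)–(293,142), the plate front corners at (218,240) and (292,240), and the tray rim at u 227–283, v 174–230.

Run:
```python
from h import *
np.set_printoptions(precision=4,suppress=True)
P=lambda *a:print(a,onz(*a))
print("cup");P("top",389,196,.085);P("top",375,196,.085);P("top",389,182.4,.085);P("top",389,209,.085);P("scene",363,186,.085);P("scene",374,176,.085)
print("shelf");P("top",393.7,132,.162);P("top",393.5,238,.162);P("top",460,132,.162);P("scene",363.7,129.5,.162)
print("box");P("top",212.1,142.1,.12);P("top",293.3,142.1,.12);P("top",218.3,240.4,.006);P("top",292.1,239.6,.006)
print("tray");P("top",227.5,174,.051);P("top",283.3,229.6,.051)
# scene: tray/plate corners
f=lambda x,y:((x-240)/1.875+190,(y-300)/1.875+110)
print("scene plate");P("scene",*f(302,594),.006);P("scene",*f(438,566),.006)
print("scene shell");P("scene",*f(258,418),.12);P("scene",*f(401,388),.12)
print("bystanders");P("top",367,95,.15);P("top",330,110,.085);P("top",318,235,.01);P("top",382,258,.015);P("top",426,268,.085)
print(loc((0,0,0)))
p=r.camera_params("wrist");print(p["fx"],p["cx"],p["cy"]);print(np.array(p["world_from_camera"]))
print(tri(ray("top",393.7,132),ray("scene",363.7,129.5)))
print(tri(ray("top",212.1,142.1),ray("scene",*f(258,418))),tri(ray("top",293.3,142.1),ray("scene",*f(401,388))))
```

```text
cup
('top', 389, 196, 0.085) [ 0.4821 -0.2362  0.085 ]
('top', 375, 196, 0.085) [ 0.4829 -0.2002  0.085 ]
('top', 389, 182.4, 0.085) [ 0.518  -0.2386  0.085 ]
('top', 389, 209, 0.085) [ 0.4482 -0.2339  0.085 ]
('scene', 363, 186, 0.085) [ 0.4945 -0.2022  0.085 ]
('scene', 374, 176, 0.085) [ 0.5226 -0.2442  0.085 ]
shelf
('top', 393.7, 132, 0.162) [ 0.6268 -0.2403  0.162 ]
('top', 393.5, 238, 0.162) [ 0.3648 -0.2217  0.162 ]
('top', 460, 132, 0.162) [ 0.6232 -0.404   0.162 ]
('scene', 363.7, 129.5, 0.162) [ 0.6285 -0.2443  0.162 ]
box
('top', 212.1, 142.1, 0.12) [0.6248 0.2131 0.12  ]
('top', 293.3, 142.1, 0.12) [0.6204 0.0066 0.12  ]
('top', 218.3, 240.4, 0.006) [0.3871 0.2121 0.006 ]
('top', 292.1, 239.6, 0.006) [0.3848 0.0139 0.006 ]
tray
('top', 227.5, 174, 0.051) [0.5587 0.1823 0.051 ]
('top', 283.3, 229.6, 0.051) [0.4061 0.0369 0.051 ]
scene plate
('scene', 223.06666666666666, 266.8, 0.006) [0.3864 0.2003 0.006 ]
('scene', 295.6, 251.86666666666667, 0.006) [0.3857 0.012  0.006 ]
scene shell
('scene', 199.6, 172.93333333333334, 0.12) [0.6165 0.2129 0.12  ]
('scene', 275.866666666
[... 162 characters left out ...]
5 ]
('top', 318, 235, 0.01) [ 0.3951 -0.0559  0.01  ]
('top', 382, 258, 0.015) [ 0.3294 -0.2229  0.015 ]
('top', 426, 268, 0.085) [ 0.297 -0.316  0.085]
[  0.0055 -67.4098  24.5516]
352.42196041817385 270.0890666419642 204.97176576094432
[[ 0.3718 -0.8854 -0.2788  0.3218]
 [-0.9283 -0.3549 -0.111  -0.5983]
 [-0.0006  0.3001 -0.9539  0.3731]
 [ 0.      0.      0.      1.    ]]
(array([ 0.6251, -0.241 ,  0.1653]), [np.float64(0.0015614299045027095), np.float64(0.0015614299045027364)])
(array([0.6282, 0.2138, 0.1094]), [np.float64(0.0010177176775778072), np.float64(0.0010177176775779037)]) (array([0.6173, 0.0064, 0.1286]), [np.float64(0.0004100129296001958), np.float64(0.00041001292960022873)])
```

Request:
move_arm(rows=[0,0,-6,0,0,0,-12,0,5,-4,-16,5,10,-9,-16,10,14,-13,-16,20,18,-17,-16,20], fingers=1)

```text
clock: 0.85
tcp_pos: [0.3519, -0.4071, 0.4051]
orientation: [-3.141, -0.045, 0.0]
contact_force: [1.7, 0.1, 0.2]
grip_width: 0.086
gripper_force: 0.0
```

Request:
move_arm(rows=[0,0,-6,0,0,0,-12,0,0,0,-18,0,0,0,-24,0,0,0,-30,0,0,0,-36,0,0,0,-42,0,0,0,-48,0])

```text
clock: 1.85
tcp_pos: [0.3442, -0.401, 0.7063]
orientation: [3.085, 0.048, 0.073]
contact_force: [0.8, -0.6, -0.8]
grip_width: 0.0853
gripper_force: 0.0
```

```bash
cat > s.py <<'E'
from h import *
np.set_printoptions(precision=4,suppress=True)
o=r.get_obs();print(o["clock"],o["joints"],o["tcp_pos"]);print(R.from_rotvec(o["orientation"]).as_matrix())
E
python3 s.py
```

```text
1.85 [ 0.1451  0.1338  0.7452  1.0529 -0.0987  1.9154 -0.6942] [ 0.3442 -0.401   0.7063]
[[ 0.9984  0.0295  0.048 ]
 [ 0.0321 -0.998  -0.0548]
 [ 0.0463  0.0562 -0.9973]]
```

Request:
move_arm(rows=[0,0,-6,0,0,0,-12,0])

```text
clock: 2.1
tcp_pos: [0.3355, -0.3922, 0.7397]
orientation: [3.031, 0.046, 0.141]
contact_force: [-0.2, 1.0, -0.1]
grip_width: 0.0854
gripper_force: 0.0
```

```bash
python3 s.py
```

```text
2.1 [-0.0567  0.0933  0.9401  1.0281 -0.0852  1.9154 -0.6989] [ 0.3355 -0.3922  0.7397]
[[ 0.9953  0.0253  0.0939]
 [ 0.0352 -0.9938 -0.1051]
 [ 0.0907  0.108  -0.99  ]]
```

Request:
move_arm(rows=[0,0,6,0,0,0,12,0])

```text
clock: 2.35
tcp_pos: [0.3473, -0.4047, 0.6185]
orientation: [3.032, 0.047, 0.14]
contact_force: [0.9, 0.4, -0.7]
grip_width: 0.0855
gripper_force: 0.0
```

```bash
python3 s.py
```

```text
2.35 [-0.1371  0.0031  0.9     1.3569  0.0085  1.6423 -0.7755] [ 0.3473 -0.4047  0.6185]
[[ 0.9953  0.0263  0.0937]
 [ 0.0361 -0.9939 -0.1046]
 [ 0.0904  0.1075 -0.9901]]
```

```bash
cat > kin.py <<'E'
import numpy as np, itertools
from scipy.optimize import least_squares
from scipy.spatial.transform import Rotation as R
S=[([1.083,.478,.022,1.556,-.012,1.109,-.083],[.25,-.626,.244],R.from_rotvec([-3.083,-.593,.001])),
([.7692,.1383,-.0308,1.6575,.0044,1.3459,-.8043],[.3519,-.4071,.4051],R.from_matrix([[.9996,.0288,-.0001],[.0288,-.9996,.0001],[-.0001,-.0001,-1]])),
([.1451,.1338,.7452,1.0529,-.0987,1.9154,-.6942],[.3442,-.401,.7063],R.from_matrix([[.9984,.0295,.048],[.0321,-.998,-.0548],[.0463,.0562,-.9973]])),
([-.0567,.0933,.9401,1.0281,-.0852,1.9154,-.6989],[.3355,-.3922,.7397],R.from_matrix([[.9953,.0253,.0939],[.0352,-.9938,-.1051],[.0907,.108,-.99]])),
([-.1371,.0031,.9,1.3569,.0085,1.6423,-.7755],[.3473,-.4047,.6185],R.from_matrix([[.9953,.0263,.0937],[.0361,-.9939,-.1046],[.0904,.1075,-.9901]]))]
def fk(q,p,s):
    d1,a,b,c,yaw,ty,e1,e2=p
    Z=lambda t:R.from_rotvec([0,0,t]);Y=lambda t:R.from_rotvec([0,t,0])
    M=Z(yaw+s[0]*q[0])*Y(q[1]);x=np.array([0,0,d1])
    M=M*Z(s[1]*q[2]); x=x+M.apply([e1,0,a]); M=M*Y(q[3]); x=x+M.apply([-e1,0,0])
    M=M*Z(s[2]*q[4]); x=x+M.apply([0,0,b]); M=M*Y(q[5]); x=x+M.apply([e2,0,c])
    return x,M*Z(s[3]*q[6]+ty)
def fit():
    best=None
    for s in itertools.product([-1,1],repeat=4):
        f=lambda p:np.concatenate([np.r_[(fk(q,p,s)[0]-x)*5,(fk(q,p,s)[1].inv()*o).as_rotvec()] for q,x,o in S])
        for t0 in(0,2,4):
            z=least_squares(f,[.35,.54,.47,.37,-.1,t0,0,0])
            if best is None or z.cost<best[0]: best=(z.cost,s,z.x)
    return best
if __name__=="__main__":
    print(fit())
E
python3 kin.py
```

```text
(np.float64(0.0020153428490886152), (-1, -1, -1, -1), array([ 0.42315312,  0.53710177,  0.47536843,  0.44286756, -0.09939866,
        1.47183494, -0.00231856, -0.00486264]))
```

```bash
cat >> kin.py <<'E'
    c,s,p=fit()
    def fk2(q,P):
        Z=lambda t:R.from_rotvec([0,0,t]);Y=lambda t:R.from_rotvec([0,t,0]);O=P[:21].reshape(7,3);z=P[21:28]
        M=R.identity();x=np.array([0,0,0.])
        for i in range(7):
            x=x+M.apply(O[i]); M=M*(Z(-q[i]+z[i]) if i%2==0 else Y(q[i]+z[i]))
        return x,M
    P0=np.zeros(28);O=P0[:21].reshape(7,3);O[1,2]=p[0];O[3,2]=p[1];O[5,2]=p[2];P0[21]=p[4];P0[27]=p[5]
    def F(v):
        P=v[:28];out=[]
        for q,x,o in S:
            X,M=fk2(q,P);out+=[*( (X+M.apply(v[28:])-x)*5),*(M.inv()*o).as_rotvec()]
        return np.r_[out,.003*(v-V0)]
    V0=np.r_[P0,0,0,p[3]];z=least_squares(F,V0)
    np.set_printoptions(precision=3,suppress=True)
    print(z.cost,z.x[:21].reshape(7,3),z.x[21:28],z.x[28:]);print(F(z.x)[:30].reshape(5,6))
    print(F(V0)[:30].reshape(5,6))
E
python3 kin.py
```

```text
(np.float64(0.0020153428490886152), (-1, -1, -1, -1), array([ 0.42315312,  0.53710177,  0.47536843,  0.44286756, -0.09939866,
        1.47183494, -0.00231856, -0.00486264]))
3.854410264161442e-07 [[ 0.    -0.004 -0.064]
 [-0.001 -0.015  0.359]
 [ 0.002 -0.015 -0.001]
 [ 0.001 -0.015  0.536]
 [-0.005 -0.015 -0.001]
 [ 0.005 -0.     0.474]
 [ 0.001 -0.    -0.066]] [ 0.005  0.001 -0.002  0.003  0.    -0.003  1.574] [-0.003 -0.001  0.377]
[[ 0. -0.  0.  0. -0. -0.]
 [-0. -0. -0. -0.  0. -0.]
 [ 0.  0.  0.  0.  0. -0.]
 [-0. -0. -0. -0. -0.  0.]
 [ 0.  0.  0. -0.  0.  0.]]
[[-0.025  0.002  0.004  0.001 -0.001 -0.001]
 [ 0.031  0.032  0.006  0.    -0.    -0.   ]
 [-0.007  0.026  0.001  0.004  0.006 -0.   ]
 [-0.006 -0.     0.009  0.008  0.011  0.001]
 [-0.032  0.009  0.016  0.008  0.011  0.001]]
```

```bash
python3 - <<'E'
s=open('kin.py').read()
s=s.replace('    print(F(V0)[:30].reshape(5,6))','    np.save("arm.npy",z.x)')
open('kin.py','w').write(s)
E
python3 kin.py >/dev/null
cat > arm.py <<'E'
import numpy as np
from scipy.spatial.transform import Rotation as R
from scipy.optimize import least_squares
V=np.load('arm.npy');O=V[:21].reshape(7,3);z0=V[21:28];TL=V[28:]
LO=np.array([-2.96,-.34,-1.41,.24,-1.37,.17,-2.96]);HI=np.array([2.96,2.1,1.46,2.44,4.51,1.92,2.96])
def rot(i,t):
    c,s=np.cos(t),np.sin(t)
    return np.array([[c,-s,0],[s,c,0],[0,0,1]]) if i%2==0 else np.array([[c,0,s],[0,1,0],[-s,0,c]])
def fk(q,full=False):
    M=np.eye(3);x=np.zeros(3);J=[]
    for i in range(7):
        x=x+M@O[i];J.append(x);M=M@rot(i,(-q[i] if i%2==0 else q[i])+z0[i])
    X=x+M@TL
    return (X,M,J) if full else (X,M)
def tool(phi,beta,tw=0):   # z along azimuth phi, beta below horizontal; y horizontal; twist tw
    z=np.array([np.cos(phi)*np.cos(beta),np.sin(phi)*np.cos(beta),-np.sin(beta)])
    y=np.array([-np.sin(phi),np.cos(phi),0]);x=np.cross(y,z)
    return np.c_[x,y,z]@rot(0,tw)
def ik(p,M,q0s):
    best=None
    for q0 in q0s:
        f=lambda q:np.r_[(fk(q)[0]-p)*3,R.from_matrix(fk(q)[1].T@M).as_rotvec(),1e-3*(q-q0)]
        g=least_squares(f,np.clip(q0,LO+.03,HI-.03),bounds=(LO+.01,HI-.01),max_nfev=60)
        e=np.linalg.norm(f(g.x)[:6])
        if best is None or e<best[0]: best=(e,g.x)
        if e<.004: break
    return best
E
cat > map.py <<'E'
from arm import *
np.set_printoptions(precision=2,suppress=True)
rng=np.random.default_rng(0)
Q0=[rng.uniform(LO+.1,HI-.1) for _ in range(12)]
D=np.pi/180
for b in(20,30,40):
  for ph in(-120,-95,-70,-50,-30,0,30):
    for fl in(0,180):
      M=tool(ph*D,b*D,fl*D)
      g=ik(np.array([.483,-.236,.055]),M,Q0)
      if g[0]<.01:
        J=fk(g[1],True)[2]; print(b,ph,fl,round(g[0],3),g[1],"wrist",J[6],"elbow",J[3])
E
time python3 map.py
```

```text
20 -120 0 0.0 [ 0.34  1.09 -0.66  1.74  1.16  1.91 -1.47] wrist [0.66 0.07 0.18] elbow [ 0.44 -0.2   0.53]
20 -120 180 0.0 [-0.62  1.15  0.7   1.81  0.36  1.13  2.31] wrist [0.66 0.07 0.19] elbow [0.42 0.25 0.52]
20 -95 0 0.0 [ 0.21  0.98 -0.55  2.03  1.4   1.7  -1.46] wrist [0.52 0.12 0.18] elbow [ 0.43 -0.14  0.58]
20 -95 180 0.0 [-1.12  1.79  1.35  2.1  -0.78  0.69 -2.81] wrist [0.51 0.12 0.19] elbow [0.25 0.45 0.19]
20 -70 0 0.0 [ 0.46  1.08 -0.82  2.3   1.89  1.91 -1.41] wrist [0.36 0.1  0.18] elbow [ 0.41 -0.25  0.53]
20 -70 180 0.0 [-0.68  0.99  0.46  2.37  1.64  0.84  1.38] wrist [0.36 0.1  0.19] elbow [0.37 0.24 0.59]
20 30 0 0.0 [ 1.57  1.07 -0.76  2.17 -1.36  0.59 -1.74] wrist [ 0.17 -0.41  0.18] elbow [-0.03 -0.48  0.54]
20 30 180 0.0 [0.62 0.93 0.33 2.23 4.5  1.48 1.51] wrist [ 0.18 -0.41  0.19] elbow [ 0.32 -0.29  0.62]
30 -120 0 0.0 [ 0.33  0.97 -0.6   1.79  1.09  1.69 -1.4 ] wrist [0.65 0.05 0.24] elbow [ 0.41 -0.19  0.59]
30 -120 180 0.0 [-0.48  0.97  0.53  1.85  0.47  1.09  2.23] wrist [0.64 0.05 0.25] elbow [0.41 0.16 0.6 ]
30 -95 0 0.0 [ 0.58  1.1  -1.    2.04  1.
[... 905 characters left out ...]
-0.36  0.5 ]
40 -95 180 0.0 [-0.93  1.22  1.14  2.15 -0.42  0.46 -2.95] wrist [0.51 0.05 0.3 ] elbow [0.33 0.37 0.49]
40 -70 0 0.0 [ 0.9   1.23 -1.32  2.29  1.93  1.91 -1.  ] wrist [0.38 0.04 0.3 ] elbow [ 0.29 -0.42  0.46]
40 -70 180 0.0 [-0.49  0.7   0.43  2.38  1.67  0.59  1.67] wrist [0.38 0.03 0.3 ] elbow [0.32 0.12 0.7 ]
40 0 180 0.003 [ 1.71  1.3  -1.4   2.43  2.37  0.71 -2.77] wrist [ 0.2  -0.24  0.3 ] elbow [-0.1  -0.51  0.42]
40 30 0 0.0 [ 1.35  0.78 -0.67  2.21 -1.36  0.42 -2.01] wrist [ 0.23 -0.38  0.3 ] elbow [ 0.05 -0.39  0.67]
40 30 180 0.0 [ 1.8   1.33 -1.4   2.18  1.16  0.45 -1.19] wrist [ 0.24 -0.38  0.3 ] elbow [-0.14 -0.51  0.41]
real	0m34.757s
user	0m34.156s
sys	0m0.175s
```

```bash
cat > sim.py <<'E'
from arm import *
VM=np.array([2.39,2.39]+[3.14]*5)*.7/8
HL=HI.copy();HL[5]=1.9154
def row(q,P,M,w,reg=.02):
    """one row: bounded least squares toward (P,M) from q, with speed limits"""
    f=lambda x:np.r_[fk(x)[0]-P,w*R.from_matrix(fk(x)[1].T@M).as_rotvec(),reg*(x-q)]
    return least_squares(f,q,bounds=(np.maximum(LO,q-VM)-1e-9,np.minimum(HL,q+VM)+1e-9),max_nfev=30).x
def call(q,rows,w,reg=.02):
    P0,M0=fk(q);cp=P0.copy()
    for tx,ty,tz,tw in np.reshape(rows,(-1,4)):
        T=P0+M0@np.array([tx,ty,tz])/100
        P,_=fk(q);d=T-P;n=np.linalg.norm(d);T=P+d*min(1,.0625/max(n,1e-9))
        q=row(q,T,M0@rot(0,np.deg2rad(tw)),w,reg)
    return q
E
python3 - <<'E'
from sim import *
np.set_printoptions(precision=3,suppress=True)
q=np.array([.7692,.1383,-.0308,1.6575,.0044,1.3459,-.8043])
for w in(.1,.3,1):
  for reg in(.003,.03):
    a=call(q,[0,0,-6,0,0,0,-12,0,0,0,-18,0,0,0,-24,0,0,0,-30,0,0,0,-36,0,0,0,-42,0,0,0,-48,0],w,reg)
    b=call(a,[0,0,-6,0,0,0,-12,0],w,reg)
    print(w,reg,a,fk(a)[0],fk(a)[1][:,2]);print(b,fk(b)[0],fk(b)[1][:,2])
E
```

```text
0.1 0.003 [ 0.143  0.124  0.779  0.709 -0.117  1.915 -0.706] [ 0.351 -0.406  0.87 ] [ 0.276 -0.307 -0.911]
[-0.217  0.056  1.097  0.551 -0.072  1.915 -0.724] [ 0.318 -0.37   0.974] [ 0.407 -0.446 -0.797]
0.1 0.03 [ 0.677  0.116  0.077  0.683 -0.004  1.915 -0.792] [ 0.351 -0.406  0.869] [ 0.3   -0.286 -0.91 ]
[ 0.653  0.059  0.091  0.518  0.006  1.915 -0.795] [ 0.315 -0.372  0.973] [ 0.439 -0.416 -0.797]
0.3 0.003 [ 0.077  0.111  0.812  0.921 -0.094  1.915 -0.707] [ 0.347 -0.402  0.778] [ 0.15  -0.167 -0.975]
[-0.342  0.046  1.193  0.828 -0.05   1.915 -0.724] [ 0.331 -0.384  0.852] [ 0.251 -0.274 -0.929]
0.3 0.03 [ 0.477  0.102  0.319  0.902 -0.036  1.915 -0.768] [ 0.347 -0.402  0.777] [ 0.159 -0.158 -0.975]
[ 0.402  0.044  0.367  0.806 -0.013  1.915 -0.782] [ 0.329 -0.384  0.85 ] [ 0.266 -0.258 -0.929]
1 0.003 [ 0.154  0.129  0.72   1.099 -0.091  1.915 -0.705] [ 0.341 -0.395  0.686] [ 0.019 -0.021 -1.   ]
[ 0.012  0.099  0.855  1.104 -0.081  1.915 -0.709] [ 0.334 -0.387  0.7  ] [ 0.037 -0.041 -0.998]
1 0.03 [ 0.347  0.123  0.481  1.088 -0.061  1.915 -0.74 ] [ 0.341 -0.395  0.686] [ 0.019 -0.02  -1.   ]
[ 0.224  0.095  0.604  1.092 -0.059  1.915 -0.739] [ 0.335 -0.388  0.7  ] [ 0.038 -0.04  -0.998]
```

```bash
cat > t1.py <<'E'
from sim import *
np.set_printoptions(precision=3,suppress=True)
q0=np.array([-.1371,.0031,.9,1.3569,.0085,1.6423,-.7755])
def w2t(q,d): return fk(q)[1].T@np.array(d)
def go(q,d,n,w=.6,tw=0):
    t=w2t(q,d)*100; return call(q,[v for k in range(1,n+1) for v in (*(t*k/n),tw)],w,.003)
def tilt(q): z=fk(q)[1][:,2]; return round(np.rad2deg(np.arctan2(z[1],z[0]))),round(np.rad2deg(np.arcsin(-z[2])))
if __name__=="__main__":
  P=fk(q0)[0];
  for tgt in([.03,-.5,.62],[-.05,-.45,.62],[.03,-.65,.62]):
   q1=go(q0,tgt-P,9); 
   for up in([0,0,.6],[0,.3,.5],[0,-.3,.5]):
    q=q1; print(tgt,up,q,fk(q)[0],tilt(q))
    for k in range(4):
        q=go(q,up,10); print("   ",q,fk(q)[0],tilt(q))
E
python3 t1.py
```

```text
[0.03, -0.5, 0.62] [0, 0, 0.6] [-0.046 -0.308  1.124  1.409  0.246  1.723 -0.407] [ 0.03 -0.5   0.62] (-48, 82)
    [ 1.113  0.02   0.299  1.005 -0.089  1.915 -0.169] [ 0.047 -0.488  0.768] (-59, 78)
    [ 1.171  0.006  0.185  0.934 -0.073  1.915 -0.223] [ 0.065 -0.479  0.808] (-64, 73)
    [ 1.196  0.001  0.118  0.855 -0.061  1.915 -0.264] [ 0.079 -0.473  0.847] (-66, 69)
    [ 1.163  0.001  0.118  0.774 -0.05   1.915 -0.294] [ 0.09  -0.468  0.885] (-67, 64)
[0.03, -0.5, 0.62] [0, 0.3, 0.5] [-0.046 -0.308  1.124  1.409  0.246  1.723 -0.407] [ 0.03 -0.5   0.62] (-48, 82)
    [ 1.498 -0.245 -0.141  1.269 -0.112  1.915 -0.232] [ 0.057 -0.332  0.753] (-57, 78)
    [ 1.372 -0.34  -0.209  1.279 -0.111  1.915 -0.429] [ 0.116 -0.267  0.776] (-59, 74)
    [ 1.256 -0.34  -0.358  1.195 -0.087  1.915 -0.688] [ 0.198 -0.218  0.809] (-57, 70)
    [ 1.235 -0.34  -0.578  1.104 -0.073  1.915 -0.929] [ 0.274 -0.142  0.837] (-53, 66)
[0.03, -0.5, 0.62] [0, -0.3, 0.5] [-0.046 -0.308  1.124  1.409  0.246  1.723 -0.407] [ 0.03 -0.5   0.62] (-48, 82)
    [-0.521 -0.34   1.46   1.013  0.367  1.915 -0.404] 
[... 2399 characters left out ...]
8 -0.113  1.915 -0.302] [ 0.081 -0.311  0.787] (-62, 74)
    [ 1.376 -0.34  -0.277  1.192 -0.103  1.915 -0.498] [ 0.143 -0.255  0.814] (-62, 69)
    [ 1.317 -0.34  -0.446  1.106 -0.076  1.915 -0.72 ] [ 0.217 -0.203  0.845] (-59, 65)
[0.03, -0.65, 0.62] [0, -0.3, 0.5] [ 0.861  0.4    1.045  1.056 -0.474  1.772  0.197] [ 0.03 -0.65  0.62] (-48, 82)
    [ 1.402  0.485  0.185  0.557 -0.196  1.915 -0.068] [ 0.037 -0.717  0.702] (-61, 78)
    [ 1.397  0.524  0.226  0.447 -0.235  1.915 -0.075] [ 0.042 -0.738  0.727] (-67, 74)
    [ 1.395  0.55   0.278  0.353 -0.286  1.915 -0.08 ] [ 0.045 -0.749  0.753] (-71, 70)
    [ 1.397  0.568  0.345  0.272 -0.352  1.915 -0.084] [ 0.047 -0.755  0.78 ] (-73, 67)
```

```bash
cat > t2.py <<'E'
from t1 import *
P=fk(q0)[0]
for w in(.55,):
 for tgt in([-.12,-.42,.66],[-.1,-.35,.66]):
  q1=go(q0,tgt-P,9,w); print(q1,tilt(q1))
  for up,n in(([0,0,.0625],1),([0,0,.125],2),([0,.05,.125],2),([0,-.08,.10],2)):
    q=q1
    for k in range(24//n): q=go(q,up,n,w)
    print(tgt,up,q,fk(q)[0],tilt(q))
    q=go(q,np.array([.1,-.2,.6])-fk(q)[0],9,w);print("   A",q,fk(q)[0],tilt(q))
    q=go(q,np.array([.45,-.1,.4])-fk(q)[0],9,w);print("   B",q,fk(q)[0],tilt(q))
    q=go(q,np.array([.49,-.08,.2])-fk(q)[0],9,w);print("   C",q,fk(q)[0],tilt(q))
E
python3 t2.py
```

```text
[ 0.491 -0.34   0.88   1.391  0.198  1.841 -0.116] (-48, 82)
[-0.12, -0.42, 0.66] [0, 0, 0.0625] [ 0.204 -0.128  0.327  0.24   1.03   1.746 -0.097] [-0.054 -0.393  1.208] (-90, 15)
   A [ 0.48  -0.34  -0.214  1.212  1.134  1.633 -0.868] [ 0.16  -0.357  1.009] (-92, 17)
   B [ 0.005  0.006 -0.49   1.999  1.052  1.888 -2.175] [ 0.386 -0.158  0.538] (-92, 17)
   C [-0.166  0.707 -0.459  1.982  1.064  1.773 -2.862] [ 0.49 -0.08  0.2 ] (-92, 17)
[-0.12, -0.42, 0.66] [0, 0, 0.125] [ 0.95   0.069  1.135  0.24  -0.504  1.899  0.063] [-0.06  -0.42   1.108] (-89, 34)
   A [ 1.182 -0.34  -0.208  1.153  0.416  1.515 -0.475] [ 0.085 -0.393  0.934] (-90, 37)
   B [ 0.202 -0.148 -0.489  1.923  0.812  1.649 -1.925] [ 0.369 -0.175  0.535] (-90, 37)
   C [-0.023  0.52  -0.537  2.024  0.984  1.49  -2.699] [ 0.49 -0.08  0.2 ] (-90, 37)
[-0.12, -0.42, 0.66] [0, 0.05, 0.125] [ 1.764 -0.318  0.065  0.54  -0.205  1.915  0.076] [-0.068 -0.192  1.096] (-91, 32)
   A [ 2.96  -0.34  -0.074  0.973 -1.047  1.912  0.631] [-0.101 -0.252  1.003] (-88, 35)
   B [ 2.802 -0.34  -0.183  0.823 -0.919  1.915  0.395] [-0.0
[... 1399 characters left out ...]
4  1.915  0.081] [-0.064 -0.193  1.096] (-91, 32)
   A [ 2.96  -0.34  -0.081  0.958 -1.038  1.912  0.623] [-0.098 -0.253  1.006] (-89, 35)
   B [ 2.582 -0.34  -0.21   0.787 -0.726  1.863  0.281] [-0.007 -0.274  1.032] (-87, 38)
   C [ 0.7   -0.34  -0.472  1.474  0.715  1.649 -1.152] [ 0.272 -0.269  0.794] (-88, 38)
[-0.1, -0.35, 0.66] [0, -0.08, 0.1] [ 1.405  0.582  1.403  0.24  -1.294  1.655  0.12 ] [-0.038 -0.794  0.919] (-87, 42)
   A [ 1.1   -0.34   0.06   1.516  0.303  1.197 -0.405] [ 0.045 -0.499  0.764] (-87, 43)
   B [ 0.42  -0.178 -0.559  1.988  0.727  1.434 -1.854] [ 0.369 -0.202  0.486] (-87, 43)
   C [ 0.111  0.476 -0.656  2.046  0.985  1.413 -2.665] [ 0.49 -0.08  0.2 ] (-87, 43)
```

Request:
move_arm(rows=[-5.5,-0.5,-1,0,-11,-1,-2,0,-16.5,-1.4,-3.2,0,-22,-1.8,-4.2,0,-27.5,-2.3,-5.3,0,-33,-2.8,-6.4,0,-38.5,-3.2,-7.5,0,-44,-3.7,-8.5,0,-44,-3.7,-8.5,0])

```text
clock: 3.48
tcp_pos: [-0.1056, -0.3734, 0.6616]
orientation: [3.03, 0.03, 0.14]
contact_force: [0.8, -0.8, 0.5]
grip_width: 0.0856
gripper_force: 0.0
```

Request:
move_arm(rows=[0.5,1,-6.1,0])

```text
clock: 3.6
tcp_pos: [-0.0959, -0.3676, 0.6835]
orientation: [3.02, 0.045, 0.123]
contact_force: [1.2, 1.1, 0.9]
grip_width: 0.0854
gripper_force: 0.0
```

Request:
move_arm(rows=[0.5,1.2,-6.1,0])

```text
clock: 3.72
tcp_pos: [-0.0923, -0.3641, 0.7022]
orientation: [3.005, 0.037, 0.103]
contact_force: [1.0, 0.6, 0.5]
grip_width: 0.085
gripper_force: 0.0
```

Request:
move_arm(rows=[0.5,1.4,-6,0])

```text
clock: 3.85
tcp_pos: [-0.0892, -0.3636, 0.718]
orientation: [2.991, 0.031, 0.089]
contact_force: [0.8, 1.1, 0.5]
grip_width: 0.0852
gripper_force: 0.0
```

Request:
move_arm(rows=[0.5,1.6,-6,0])

```text
clock: 3.98
tcp_pos: [-0.0861, -0.3668, 0.7339]
orientation: [2.974, 0.027, 0.078]
contact_force: [0.3, -0.3, 0.7]
grip_width: 0.0853
gripper_force: 0.0
```

```bash
python3 s.py
```

```text
3.975 [ 1.6456 -0.1742  0.0374  1.2565 -0.069   1.8991  0.1031] [-0.0861 -0.3668  0.7339]
[[ 0.9985  0.0138  0.0535]
 [ 0.0225 -0.986  -0.1654]
 [ 0.0505  0.1664 -0.9848]]
```

Request:
move_arm(rows=[0.3,1.2,-6.1,0,0.6,2.4,-12.2,0])

```text
clock: 4.22
tcp_pos: [-0.0838, -0.3784, 0.7709]
orientation: [2.916, 0.021, 0.065]
contact_force: [-0.5, 0.6, 0.2]
grip_width: 0.0853
gripper_force: 0.0
```

Request:
move_arm(rows=[0.3,1.6,-6,0,0.6,3.2,-12,0])

```text
clock: 4.47
tcp_pos: [-0.0793, -0.3916, 0.8055]
orientation: [2.847, 0.018, 0.052]
contact_force: [-0.6, 0.4, -0.9]
grip_width: 0.0855
gripper_force: 0.0
```

Request:
move_arm(rows=[0.3,2,-5.9,0,0.6,4,-11.8,0])

```text
clock: 4.72
tcp_pos: [-0.0741, -0.4033, 0.8396]
orientation: [2.779, 0.015, 0.041]
contact_force: [-0.1, 0.4, -0.5]
grip_width: 0.0852
gripper_force: 0.0
```

Request:
move_arm(rows=[0.2,2.3,-5.8,0,0.4,4.6,-11.6,0])

```text
clock: 4.97
tcp_pos: [-0.0704, -0.4116, 0.8735]
orientation: [2.71, 0.011, 0.032]
contact_force: [0.3, -0.1, 1.2]
grip_width: 0.0855
gripper_force: 0.0
```

```bash
python3 s.py
```

```text
4.975 [ 2.1308 -0.0749 -0.4067  0.8677 -0.123   1.9154  0.0895] [-0.0704 -0.4116  0.8735]
[[ 0.9997  0.0028  0.0246]
 [ 0.0128 -0.9082 -0.4183]
 [ 0.0212  0.4184 -0.908 ]]
```

Request:
move_arm(rows=[0.1,2.8,-5.6,0,0.2,5.6,-11.2,0])

```text
clock: 5.22
tcp_pos: [-0.0679, -0.4196, 0.9068]
orientation: [2.641, 0.008, 0.026]
contact_force: [0.1, 0.3, 0.4]
grip_width: 0.0855
gripper_force: 0.0
```

Request:
move_arm(rows=[0.1,3.1,-5.4,0,0.2,6.2,-10.8,0])

```text
clock: 5.48
tcp_pos: [-0.0655, -0.424, 0.939]
orientation: [2.572, 0.005, 0.021]
contact_force: [0.1, 0.7, 1.1]
grip_width: 0.0854
gripper_force: 0.0
```

Request:
move_arm(rows=[0.1,3.5,-5.1,0,0.2,7,-10.2,0])

```text
clock: 5.72
tcp_pos: [-0.0634, -0.4279, 0.9698]
orientation: [2.505, 0.004, 0.019]
contact_force: [0.1, -1.3, -1.1]
grip_width: 0.0856
gripper_force: 0.0
```

Request:
move_arm(rows=[0.1,3.8,-4.9,0,0.2,7.6,-9.8,0])

```text
clock: 5.98
tcp_pos: [-0.0616, -0.4305, 0.9994]
orientation: [2.438, 0.004, 0.019]
contact_force: [0.4, -0.2, 0.4]
grip_width: 0.0854
gripper_force: 0.0
```

Request:
move_arm(rows=[0.1,4.1,-4.6,0,0.2,8.2,-9.2,0])

```text
clock: 6.22
tcp_pos: [-0.0604, -0.4334, 1.0276]
orientation: [2.373, 0.003, 0.019]
contact_force: [0.1, -0.6, 1.0]
grip_width: 0.0855
gripper_force: 0.0
```

```bash
python3 s.py
```

```text
6.225 [ 1.4215  0.0056  0.1677  0.4525 -0.0297  1.9154 -0.0007] [-0.0604 -0.4334  1.0276]
[[ 0.9999 -0.0032  0.0145]
 [ 0.0077 -0.7192 -0.6948]
 [ 0.0127  0.6948 -0.7191]]
```

Request:
move_arm(rows=[0.1,4.4,-4.4,0,0.2,8.8,-8.8,0])

```text
clock: 6.48
tcp_pos: [-0.0588, -0.4355, 1.054]
orientation: [2.311, 0.002, 0.017]
contact_force: [-0.2, 1.2, 0.2]
grip_width: 0.0857
gripper_force: 0.0
```

Request:
move_arm(rows=[0.1,4.7,-4.1,0,0.2,9.4,-8.2,0])

```text
clock: 6.72
tcp_pos: [-0.0555, -0.4348, 1.0785]
orientation: [2.25, -0.001, 0.014]
contact_force: [-0.1, 0.0, 0.2]
grip_width: 0.0852
gripper_force: 0.0
```

Request:
move_arm(rows=[0.1,4.9,-3.8,0,0.2,9.8,-7.6,0])

```text
clock: 6.98
tcp_pos: [-0.0515, -0.4264, 1.0973]
orientation: [2.202, -0.004, 0.012]
contact_force: [0.5, -0.1, -0.1]
grip_width: 0.0851
gripper_force: 0.0
```

Request:
move_arm(rows=[0.1,5.1,-3.5,0,0.2,10.2,-7,0])

```text
clock: 7.22
tcp_pos: [-0.0495, -0.4123, 1.1087]
orientation: [2.17, -0.004, 0.012]
contact_force: [-35.9, 7.7, 0.4]
grip_width: 0.0858
gripper_force: 0.0
```

Request:
move_arm(rows=[0,5.3,-3.2,0,0,10.6,-6.4,0])

```text
clock: 7.48
tcp_pos: [-0.0468, -0.4069, 1.1232]
orientation: [2.123, -0.005, 0.01]
contact_force: [-0.1, 0.8, 0.7]
grip_width: 0.0853
gripper_force: 0.0
```

```bash
python3 s.py
```

```text
7.475 [ 0.3746  0.0087  1.3179  0.2427 -0.1185  1.8793  0.0134] [-0.0468 -0.4069  1.1232]
[[ 1.     -0.0074  0.0049]
 [ 0.0003 -0.5249 -0.8512]
 [ 0.0089  0.8511 -0.5249]]
```

Request:
move_arm(rows=[0,5.4,-3,0,0,10.8,-6,0])

```text
clock: 7.72
tcp_pos: [-0.0466, -0.4123, 1.1354]
orientation: [2.079, -0.002, 0.012]
contact_force: [-0.9, 0.5, -0.7]
grip_width: 0.0856
gripper_force: 0.0
```

Request:
move_arm(rows=[0,5.5,-2.8,0,0,11,-5.6,0])

```text
clock: 7.98
tcp_pos: [-0.0495, -0.4183, 1.1481]
orientation: [2.033, -0.006, 0.009]
contact_force: [0.5, 0.0, -0.5]
grip_width: 0.0853
gripper_force: 0.0
```

```bash
python3 s.py
cat > t3.py <<'E'
from t1 import *
from bench import r
q0=np.array(r.get_obs()["joints"]); print(tilt(q0))
for wp in([[.1,-.45,.8],[.45,-.15,.45],[.49,-.06,.2]],[[.25,-.5,.9],[.5,-.2,.5],[.49,-.06,.2]],[[.0,-.6,.8],[.4,-.4,.5],[.49,-.1,.35],[.49,-.06,.2]]):
    q=q0
    for p in wp:
        q=go(q,np.array(p)-fk(q)[0],9,.55);X,M,J=fk(q,True);print(p,q,X,tilt(q),"y",M[:,1],"wrist",J[6])
E
python3 t3.py
```

```text
7.975 [ 0.3764  0.0216  1.4513  0.2427 -0.2491  1.7904  0.0334] [-0.0495 -0.4183  1.1481]
[[ 1.     -0.0084  0.0039]
 [-0.0003 -0.4461 -0.895 ]
 [ 0.0092  0.8949 -0.4461]]
(-90, 26)
[0.1, -0.45, 0.8] [-0.3    0.008  1.46   0.526  0.354  1.606 -0.219] [ 0.079 -0.53   1.081] (-90, 30) y [-0.01  -0.498  0.867] wrist [ 0.083 -0.204  1.27 ]
[0.45, -0.15, 0.45] [-0.867 -0.318  0.647  1.387  1.348  1.915 -1.267] [ 0.343 -0.386  0.841] (-90, 30) y [-0.01  -0.498  0.867] wrist [ 0.347 -0.059  1.03 ]
[0.49, -0.06, 0.2] [-0.919  0.243  0.581  2.096  0.849  1.396 -2.316] [ 0.456 -0.136  0.35 ] (-90, 30) y [-0.01  -0.498  0.867] wrist [0.46  0.19  0.539]
[0.25, -0.5, 0.9] [-0.687 -0.211  0.91   0.948  1.21   1.659 -0.774] [ 0.246 -0.53   0.987] (-90, 28) y [-0.01  -0.464  0.886] wrist [ 0.251 -0.197  1.163]
[0.5, -0.2, 0.5] [-0.718  0.     0.513  1.84   1.048  1.631 -1.916] [ 0.469 -0.24   0.559] (-90, 28) y [-0.01  -0.464  0.886] wrist [0.474 0.093 0.736]
[0.49, -0.06, 0.2] [-0.802  0.591  0.346  2.038  0.769  1.278 -2.564] [ 0.49 -0.06  0.2 ] (-90, 28) y [-0.01  -0.464  0.886] wrist [0.495 0.273 0.377]
[0.0, -0.6, 0.8] [ 0.364 -0.308  0.638  1.199  0.67   1.157 -0.42 ] [-0.015 -0.618  0.929] (-90, 27) y [-0.01  -0.447  0.895] wrist [-0.015 -0.281  1.098]
[0.4, -0.4, 0.5] [ 0.754 -0.129 -0.472  1.986  1.126  1.171 -1.732] [ 0.352 -0.425  0.549] (-90, 27) y [-0.01  -0.447  0.895] wrist [ 0.353 -0.088  0.719]
[0.49, -0.1, 0.35] [ 0.175  0.42  -0.8    1.945  1.068  1.825 -2.545] [ 0.49 -0.1   0.35] (-90, 27) y [-0.01  -0.447  0.895] wrist [0.491 0.237 0.52 ]
[0.49, -0.06, 0.2] [ 0.041  0.692 -0.749  1.991  1.098  1.788 -2.863] [ 0.49 -0.06  0.2 ] (-90, 27) y [-0.01  -0.447  0.895] wrist [0.491 0.277 0.37 ]
```

Request:
move_arm(rows=[0.5,-1.5,3.2,-10,1,-3,6.4,-20,1.6,-4.5,9.6,-30,2.2,-6,12.8,-40,2.8,-7.5,16,-50,3.3,-9,19.2,-60,3.9,-10.5,22.4,-70,4.5,-12,25.6,-80,5,-13.5,29,-90,5,-13.5,29,-90])

```text
clock: 9.22
tcp_pos: [0.0051, -0.6184, 0.8946]
orientation: [1.646, 1.402, -0.856]
contact_force: [0.2, 0.3, -0.8]
grip_width: 0.0854
gripper_force: 0.0
```

```bash
python3 s.py
cat > t4.py <<'E'
import sys
from t1 import *
from bench import r
o=r.get_obs();q0=np.array(o["joints"]); print(tilt(q0));M0=R.from_rotvec(o["orientation"]).as_matrix()
q=q0;Pm=np.array(o["tcp_pos"])
for a in sys.argv[1:]:
    p=np.array(eval(a)); n=int(np.ceil(np.linalg.norm(p-Pm)/.055)); print("tool cm",M0.T@(p-Pm)*100,"rows",n); Pm=p
    q=go(q,p-fk(q)[0],n,.55);X,M,J=fk(q,True);print(p,q,X,tilt(q),"y",M[:,1],"wrist",J[6],"elbow",J[3])
E
python3 t4.py [.2,-.5,.7] [.4,-.3,.5] [.49,-.1,.35] [.485,-.07,.15]
```

```text
9.225 [ 0.4924 -0.2831  0.5572  1.2867  0.6276  1.0847  0.9662] [ 0.0051 -0.6184  0.8946]
[[ 0.1592  0.9872  0.0001]
 [ 0.4509 -0.0726 -0.8896]
 [-0.8783  0.1417 -0.4567]]
(-90, 27)
tool cm [25.532 15.63  -1.649] rows 6
[ 0.2 -0.5  0.7] [ 0.892 -0.335 -0.18   1.823  0.872  0.992  0.295] [ 0.2 -0.5  0.7] (-90, 27) y [ 0.987 -0.069  0.143] wrist [ 0.2   -0.163  0.87 ] elbow [-0.142  0.101  0.801]
tool cm [29.767 15.459 -8.657] rows 7
[ 0.4 -0.3  0.5] [ 0.711 -0.04  -0.781  2.017  1.084  1.432 -0.561] [ 0.4 -0.3  0.5] (-90, 27) y [ 0.987 -0.069  0.143] wrist [0.4   0.037 0.67 ] elbow [-0.032 -0.028  0.829]
tool cm [ 23.624   5.308 -10.941] rows 5
[ 0.49 -0.1   0.35] [ 0.241  0.45  -0.891  1.942  1.08   1.857 -1.145] [ 0.49 -0.1   0.35] (-90, 27) y [ 0.987 -0.069  0.143] wrist [0.49  0.237 0.52 ] elbow [ 0.229 -0.098  0.77 ]
tool cm [18.838 -3.545  6.465] rows 4
[ 0.485 -0.07   0.15 ] [ 0.082  0.802 -0.788  2.016  1.156  1.785 -1.542] [ 0.485 -0.07   0.15 ] (-90, 27) y [ 0.987 -0.069  0.143] wrist [0.485 0.267 0.32 ] elbow [ 0.389 -0.073  0.656]
```

Request:
move_arm(rows=[4.2,2.6,-0.3,0,8.5,5.2,-0.5,0,12.7,7.8,-0.8,0,17,10.4,-1.1,0,21.2,13,-1.3,0,25.5,15.6,-1.6,0])

```text
clock: 9.98
tcp_pos: [0.2013, -0.5005, 0.7044]
orientation: [1.646, 1.39, -0.854]
contact_force: [0.8, -0.7, 0.5]
grip_width: 0.0853
gripper_force: 0.0
```

Request:
move_arm(rows=[4.2,2.2,-1.2,0,8.5,4.4,-2.5,0,12.8,6.6,-3.7,0,17,8.8,-5,0,21.2,11,-6.2,0,25.5,13.2,-7.4,0,29.8,15.5,-8.7,0,29.8,15.5,-8.7,0])

```text
clock: 10.98
tcp_pos: [0.406, -0.3004, 0.5042]
orientation: [1.641, 1.398, -0.85]
contact_force: [0.7, -0.6, -0.1]
grip_width: 0.0854
gripper_force: 0.0
```

```bash
python3 s.py; python3 t4.py [.49,-.1,.35] [.485,-.03,.22]
```

```text
10.975 [ 0.7441 -0.0308 -0.8024  1.9911  1.0953  1.4284 -0.5427] [ 0.406  -0.3004  0.5042]
[[ 0.1627  0.9867  0.0065]
 [ 0.4481 -0.068  -0.8914]
 [-0.8791  0.1479 -0.4531]]
(-89, 27)
tool cm [ 23.905   4.644 -10.82 ] rows 5
[ 0.49 -0.1   0.35] [ 0.257  0.457 -0.915  1.946  1.09   1.865 -1.153] [ 0.49 -0.1   0.35] (-89, 27) y [ 0.987 -0.064  0.148] wrist [0.488 0.237 0.519] elbow [ 0.231 -0.102  0.768]
tool cm [14.483 -2.892 -0.353] rows 3
[ 0.485 -0.03   0.22 ] [ 0.061  0.709 -0.86   1.966  1.074  1.874 -1.469] [ 0.485 -0.03   0.22 ] (-89, 27) y [ 0.987 -0.064  0.148] wrist [0.483 0.307 0.389] elbow [ 0.355 -0.062  0.691]
```

Request:
move_arm(rows=[4.8,0.9,-2.2,-2,9.6,1.8,-4.3,-4,14.4,2.8,-6.5,-6,19.2,3.7,-8.6,-8,23.9,4.6,-10.8,-9.5,28.7,3.6,-11,-9.5,33.5,2.6,-11.1,-9.5,38.4,1.7,-11.2,-9.5,38.4,1.7,-11.2,-9.5])

```text
clock: 12.1
tcp_pos: [0.4853, -0.0324, 0.2206]
orientation: [1.543, 1.546, -0.948]
contact_force: [-0.4, -0.3, 0.9]
grip_width: 0.0852
gripper_force: 0.0
```

```bash
python3 s.py
python3 - <<'E'
from h import *
w=r.camera_params("wrist");f=r.grab_frame("wrist");t=r.grab_frame("top")
np.savez("w1.npz",T=w["world_from_camera"])
cv2.imwrite("pics/w1.png",f);cv2.imwrite("pics/t1.png",t);print(np.round(w["world_from_camera"],3))
cv2.imwrite("pics/v1.png",np.hstack([f,np.vstack([cv2.resize(t,(240,180)),np.zeros((240,240,3),np.uint8)])]))
E
```

```text
12.1 [ 0.0718  0.7049 -0.8665  1.9697  1.0746  1.8792 -1.3009] [ 0.4853 -0.0324  0.2206]
[[-0.0005  1.      0.003 ]
 [ 0.4511  0.0029 -0.8925]
 [-0.8925  0.0009 -0.4511]]
[[ 1.    -0.002  0.004  0.485]
 [ 0.004 -0.161 -0.987  0.117]
 [ 0.003  0.987 -0.161  0.21 ]
 [ 0.     0.     0.     1.   ]]
```

View pics/v1.png

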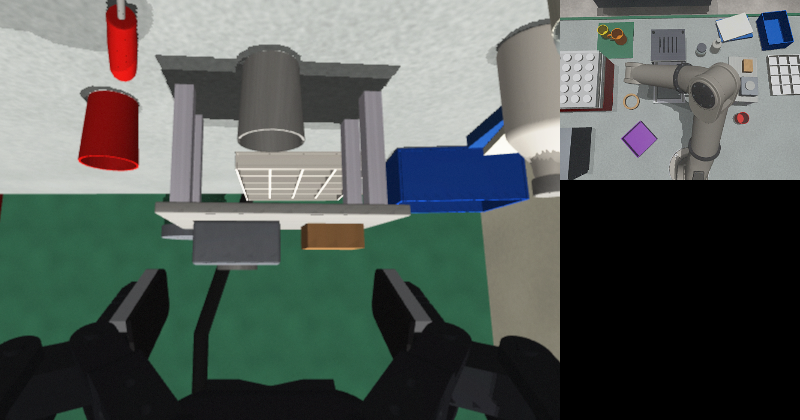

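The wrist view (image down is world up) shows the cup under the shelf edge: rim ellipse at about u 238–304, v 128–150, foot at v≈50. The fingers are level on both sides of it.

Run:
```python
from h import *
np.set_printoptions(precision=4,suppress=True)
f=cv2.imread("pics/w1.png");T=np.load("w1.npz")["T"];p=dict(r.camera_params("wrist"));p["world_from_camera"]=T
g=cv2.cvtColor(f,cv2.COLOR_BGR2GRAY).astype(int)
for v in(60,80,100,120,136): 
    row=g[v,215:330]; d=np.abs(np.diff(row)); i=np.argsort(-d)[:8]; print(v,sorted((k+215,d[k]) for k in i))
print(g[120:160,271])
for u,v,z in((238,138,.085),(304,138,.085),(271,139,.085),(270,48,0.0)): print(onz("wrist",u,v,z,p))
print(tri(ray("wrist",271,139,p),ray("top",389,196)))
```

```text
60 [(np.int64(239), np.int64(10)), (np.int64(241), np.int64(12)), (np.int64(243), np.int64(8)), (np.int64(296), np.int64(8)), (np.int64(299), np.int64(27)), (np.int64(300), np.int64(29)), (np.int64(301), np.int64(17)), (np.int64(302), np.int64(23))]
80 [(np.int64(226), np.int64(3)), (np.int64(241), np.int64(8)), (np.int64(242), np.int64(7)), (np.int64(246), np.int64(3)), (np.int64(254), np.int64(4)), (np.int64(276), np.int64(3)), (np.int64(298), np.int64(8)), (np.int64(299), np.int64(8))]
100 [(np.int64(240), np.int64(4)), (np.int64(241), np.int64(6)), (np.int64(245), np.int64(4)), (np.int64(269), np.int64(4)), (np.int64(293), np.int64(6)), (np.int64(297), np.int64(5)), (np.int64(300), np.int64(9)), (np.int64(301), np.int64(5))]
120 [(np.int64(225), np.int64(5)), (np.int64(232), np.int64(17)), (np.int64(233), np.int64(25)), (np.int64(237), np.int64(23)), (np.int64(238), np.int64(37)), (np.int64(240), np.int64(5)), (np.int64(288), np.int64(5)), (np.int64(302), np.int64(6))]
136 [(np.int64(236), np.int64(53)), (np.int64(238), np.int64(50)), (np.int64(241), np.int64(52)), (np.int64(242), np.int64(52)), (np.int64(298), np.int64(55)), (np.int64(299), np.int64(53)), (np.int64(302), np.int64(59)), (np.int64(304), np.int64(62))]
[ 95  98  94  96  95  95  97  96 146 164 128  98 100 100  99  97  97  99
  97  97  99  98  98  98  99  98  99  98  98  99 100 106 140 172 169 160
 160 161 162 162]
[ 0.4541 -0.2261  0.085 ]
[ 0.5213 -0.2263  0.085 ]
[ 0.4877 -0.2292  0.085 ]
[ 0.4868 -0.2033  0.    ]
(array([ 0.4854, -0.2373,  0.0814]), [np.float64(0.002460678242838348), np.float64(0.002460678242838519)])
```

Request:
move_arm(rows=[2,0,5,0,4,0,9,0,5.4,0,13,0,5.4,0,17,0,5.4,0,20,0,5.4,0,23,0,5.4,0,25,0,5.4,0,26,0,5.4,0,26,0])

```text
clock: 13.32
tcp_pos: [0.4871, -0.2402, 0.0577]
orientation: [1.546, 1.541, -0.944]
contact_force: [-0.4, 0.2, -0.1]
grip_width: 0.0855
gripper_force: 0.0
```

```bash
python3 s.py
python3 - <<'E'
from h import *
f=r.grab_frame("wrist");t=r.grab_frame("scene")
cv2.imwrite("pics/v2.png",np.hstack([f,np.vstack([cv2.resize(t[100:280,300:540],(240,180)),np.zeros((240,240,3),np.uint8)])]))
E
```

```text
13.325 [ 0.3128  0.9108 -0.6382  2.1042  1.4797  1.6122 -1.3962] [ 0.4871 -0.2402  0.0577]
[[ 0.0058  1.      0.0036]
 [ 0.4515  0.0006 -0.8923]
 [-0.8923  0.0068 -0.4514]]
```

View pics/v2.png

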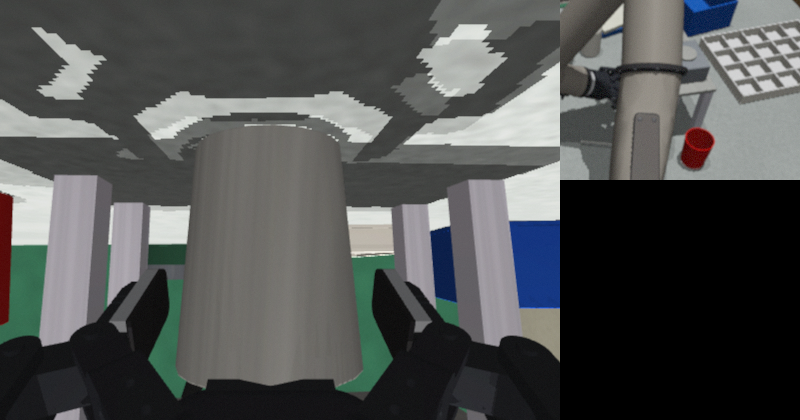

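The cup (u 180–360) sits centred between the finger pads (u 165 and 375), under the shelf, untouched. I'll close on it.

Request:
move_arm(rows=[0,0,0,0,0,0,0,0,0,0,0,0,0,0,0,0,0,0,0,0], fingers=0, newtons=60)

```text
clock: 14.05
tcp_pos: [0.4873, -0.239, 0.0578]
orientation: [1.544, 1.542, -0.943]
contact_force: [-1.5, 3.6, 5.4]
grip_width: 0.0665
gripper_force: 66.2
```

Request:
move_arm(rows=[-0.5,0,-0.3,0,-1.2,0,-0.6,0,-1.8,0,-0.9,0,-1.8,0,-0.9,0])

```text
clock: 14.55
tcp_pos: [0.487, -0.2399, 0.0779]
orientation: [1.546, 1.542, -0.943]
contact_force: [0.3, 0.8, -3.1]
grip_width: 0.0665
gripper_force: 66.8
```

```bash
python3 s.py; python3 t4.py [.487,-.1,.17] [.487,.0,.30] [.487,.08,.32]
```

```text
14.55 [ 0.3215  0.8697 -0.6529  2.1115  1.4602  1.6127 -1.3662] [ 0.487  -0.2399  0.0779]
[[ 0.0055  1.      0.0042]
 [ 0.4518  0.0013 -0.8921]
 [-0.8921  0.0069 -0.4517]]
(-90, 27)
tool cm [ -1.899   0.084 -16.646] rows 4
[ 0.487 -0.1    0.17 ] [ 0.148  0.758 -0.803  2.04   1.185  1.778 -1.335] [ 0.487 -0.1    0.17 ] (-90, 27) y [1.    0.005 0.006] wrist [0.486 0.238 0.338] elbow [ 0.367 -0.096  0.673]
tool cm [ -7.08    0.102 -14.794] rows 3
[0.487 0.    0.3  ] [-0.016  0.571 -0.812  1.891  0.986  1.915 -1.172] [ 0.487 -0.     0.3  ] (-90, 27) y [1.    0.005 0.006] wrist [0.486 0.338 0.468] elbow [ 0.3   -0.036  0.737]
tool cm [ 1.83   0.024 -8.041] rows 2
[0.487 0.08  0.32 ] [-0.317  0.54  -0.569  1.781  0.86   1.915 -1.128] [0.487 0.08  0.32 ] (-90, 27) y [1.    0.005 0.006] wrist [0.486 0.418 0.488] elbow [0.282 0.046 0.747]
```

Run:
```python
from h import *
np.set_printoptions(precision=3,suppress=True)
for a,b in(((105,258),(103,250)),((92,119),(92,150)),((127,250),(113,302))): print("box",tri(ray("top",*a),ray("scene",*b)))
print(onz("top",127,252,0),onz("top",166,237,.024))
from t1 import go,fk,tilt,call
q=np.array(r.get_obs()["joints"])
for p,tw in(([.487,-.16,.085],0),([.487,-.05,.2],0),([.45,.07,.22],0),([.45,.07,.2],-90),([.45,.07,.125],-90),([.45,.07,.125],-150),([.45,.07,.125],-165)):
    d=np.array(p)-fk(q)[0]; n=max(3,int(np.linalg.norm(d)/.05)+1)
    if tw: 
        t=fk(q)[1].T@d*100; cur=globals().get('tt',0); dd=tw-cur;n=max(n,int(abs(dd)/10)+1)
        q=call(q,[v for k in range(1,n+1) for v in(*(t*k/n),dd*k/n)],.55,.003); tt=tw
    else: q=go(q,d,n,.55)
    X,M,J=fk(q,True); print(p,tw,q,X,M[:,2],"w",J[6],"el",J[3])
```

```text
box (array([0.328, 0.429, 0.228]), [np.float64(0.002535562976424174), np.float64(0.0025355629764241333)])
box (array([0.644, 0.462, 0.236]), [np.float64(0.008410226936832204), np.float64(0.008410226936832237)])
box (array([ 0.371,  0.472, -0.026]), [np.float64(0.005699581824313395), np.float64(0.005699581824313412)])
[0.362 0.457 0.   ] [0.397 0.348 0.024]
[0.487, -0.16, 0.085] 0 [ 0.201  0.893 -0.713  2.076  1.338  1.693 -1.423] [ 0.487 -0.16   0.085] [ 0.007 -0.891 -0.453] w [0.486 0.178 0.253] el [ 0.408 -0.126  0.62 ]
[0.487, -0.05, 0.2] 0 [ 0.087  0.737 -0.847  1.987  1.11   1.849 -1.327] [ 0.487 -0.05   0.2  ] [ 0.007 -0.891 -0.453] w [0.486 0.288 0.368] el [ 0.364 -0.073  0.681]
[0.45, 0.07, 0.22] 0 [-0.164  0.725 -0.816  1.905  0.913  1.915 -1.412] [0.45 0.07 0.22] [ 0.007 -0.891 -0.453] w [0.449 0.408 0.388] el [0.365 0.019 0.686]
[0.45, 0.07, 0.2] -90 [-0.151  0.766 -0.841  1.918  0.926  1.915  0.113] [0.45 0.07 0.2 ] [ 0.007 -0.891 -0.453] w [0.444 0.407 0.37 ] el [0.381 0.017 0.67 ]
[0.45, 0.07, 0.125] -90 [-0.184  0.892 -0.792  1.923  0.977  1.853  0.018] [0.45  0.07  0.125] [ 0.007 -0.891 -0.453] w [0.444 0.407 0.295] el [0.424 0.037 0.619]
[0.45, 0.07, 0.125] -150 [-0.124  0.929 -0.878  1.922  1.006  1.915  1.037] [0.45  0.07  0.125] [ 0.007 -0.891 -0.453] w [0.445 0.405 0.298] el [0.437 0.014 0.603]
[0.45, 0.07, 0.125] -165 [-0.123  0.927 -0.878  1.921  1.007  1.915  1.301] [0.45  0.07  0.125] [ 0.007 -0.891 -0.453] w [0.445 0.405 0.298] el [0.437 0.014 0.604]
```

Request:
move_arm(rows=[1,0,-2.5,0,2,0,-5,0,3,0,-7.5,0,1.8,0,-11.3,0,0.5,0,-15,0,-0.9,0,-18.8,0,-2.3,0,-22.5,0,-1.3,-1.2,-26.2,0,-0.2,-2.4,-29.8,0,0.8,-3.6,-33.2,0])

```text
clock: 15.8
tcp_pos: [0.449, 0.0609, 0.2199]
orientation: [1.546, 1.543, -0.944]
contact_force: [-0.0, -0.4, -2.9]
grip_width: 0.0665
gripper_force: 67.8
```

```bash
python3 s.py
python3 - <<'E'
from h import *
t=r.grab_frame("scene");u=r.grab_frame("top")
cv2.imwrite("pics/v3.png",np.hstack([cv2.resize(t[90:300,160:440],(400,300)),cv2.resize(u[90:300,160:440],(400,300))]))
E
```

```text
15.8 [-0.1646  0.6974 -0.7911  1.9287  0.9069  1.8901 -1.3974] [0.449  0.0609 0.2199]
[[ 0.0045  1.      0.0037]
 [ 0.452   0.0013 -0.892 ]
 [-0.892   0.0057 -0.452 ]]
```

View pics/v3.png

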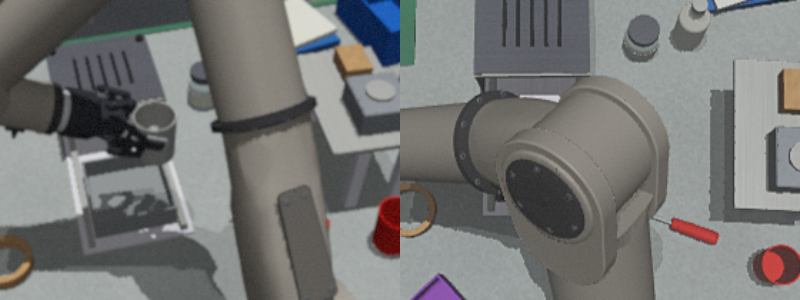

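Request:
move_arm(rows=[0,0,0,-10,0,0,0,-20,0,0,0,-30,0.5,0,0.3,-40,1.5,0,0.8,-50,2.8,0,1.4,-60,4,0,2,-70,5.5,0,2.8,-80,7,0,3.5,-90,8,0,4,-90])

```text
clock: 17.15
tcp_pos: [0.4501, 0.0596, 0.1294]
orientation: [0.005, 2.671, -1.642]
contact_force: [0.8, 0.1, -3.9]
grip_width: 0.0662
gripper_force: 67.7
```

```bash
python3 s.py
```

```text
17.15 [-0.1239  0.9039 -0.8518  1.9366  1.0035  1.8913  0.0075] [0.4501 0.0596 0.1294]
[[-1.      0.0059  0.003 ]
 [-0.      0.4514 -0.8923]
 [-0.0066 -0.8923 -0.4514]]
```

Request:
move_arm(rows=[0,0,0,-4,0,0,0,-8,0,0,0,-12,0,0,0,-15,0,0,0,-18,0,0,0,-21,0,0,0,-24,0,0,0,-27,0,0,0,-30,0,0,0,-32])

```text
clock: 18.4
tcp_pos: [0.4502, 0.06, 0.1308]
orientation: [0.673, -2.366, 1.457]
contact_force: [0.6, -0.4, -0.5]
grip_width: 0.0664
gripper_force: 68.7
```

Request:
move_arm(rows=[0,0,0,-2,0,0,0,-4,0,0,0,-6,0,0,0,-8,0,0,0,-10,0,0,0,-12,0,0,0,-14,0,0,0,-17,0,0,0,-20,0,0,0,-20])

```text
clock: 19.65
tcp_pos: [0.45, 0.0604, 0.1305]
orientation: [1.027, -2.111, 1.3]
contact_force: [-0.2, -0.3, -0.6]
grip_width: 0.0664
gripper_force: 68.7
```

```bash
python3 s.py
python3 - <<'E'
from h import *
t=r.grab_frame("scene");u=r.grab_frame("wrist")
cv2.imwrite("pics/v4.png",np.hstack([cv2.resize(t[140:290,180:330],(400,400),interpolation=cv2.INTER_CUBIC),cv2.resize(u,(400,300))[:, :].repeat(1,0) if 0 else cv2.copyMakeBorder(cv2.resize(u,(400,300)),0,100,0,0,cv2.BORDER_CONSTANT)]))
E
```

```text
19.65 [-0.1178  0.9078 -0.8634  1.9359  1.0062  1.9     0.9133] [0.45   0.0604 0.1305]
[[-0.6189 -0.7854  0.004 ]
 [-0.357   0.2768 -0.8922]
 [ 0.6996 -0.5536 -0.4517]]
```

View pics/v4.png

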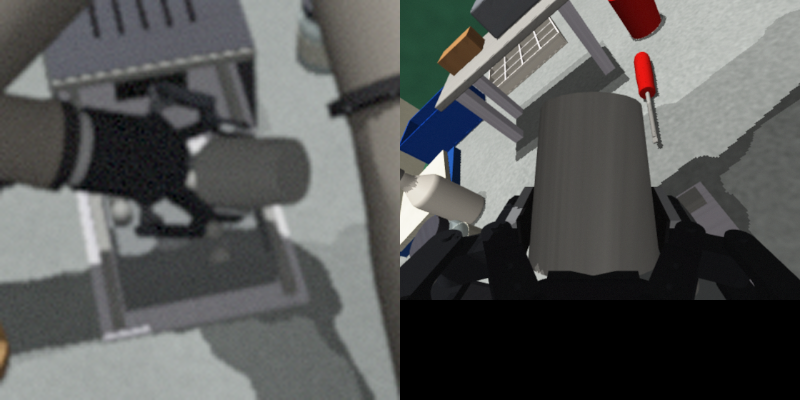

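Request:
move_arm(rows=[0,0,0,-8,0,0,0,-14,0,0,0,-6,0,0,0,-14,0,0,0,-6,0,0,0,-10,0,0,0,-10,0,0,0,0])

```text
clock: 20.75
tcp_pos: [0.4499, 0.0602, 0.1302]
orientation: [1.022, -2.115, 1.302]
contact_force: [0.5, -0.1, -1.4]
grip_width: 0.0664
gripper_force: 68.7
```

Request:
move_arm(rows=[0,0,0,8,0,0,0,18,0,0,0,28,0,0,0,38,0,0,0,48,0,0,0,52,0,0,0,52])

```text
clock: 21.62
tcp_pos: [0.45, 0.0605, 0.1306]
orientation: [0.003, 2.671, -1.642]
contact_force: [-0.0, -1.1, -0.8]
grip_width: 0.0666
gripper_force: 68.7
```

```bash
python3 s.py; python3 t4.py [.45,.06,.22] [.42,-.08,.22]
```

```text
21.625 [-0.258   0.8176 -0.6592  1.9449  0.9367  1.762   0.0807] [0.45   0.0605 0.1306]
[[-1.      0.0051  0.0042]
 [-0.0015  0.4517 -0.8922]
 [-0.0065 -0.8922 -0.4516]]
(-90, 27)
tool cm [-0.054 -8.003 -3.996] rows 2
[0.45 0.06 0.22] [-0.228  0.668 -0.704  1.933  0.883  1.843  0.199] [0.45 0.06 0.22] (-90, 27) y [ 0.004  0.452 -0.892] wrist [0.444 0.397 0.389] elbow [0.34  0.036 0.706]
tool cm [ 3.021 -6.338 12.478] rows 3
[ 0.42 -0.08  0.22] [-0.027  0.535 -0.678  2.167  0.985  1.673  0.253] [ 0.42 -0.08  0.22] (-90, 27) y [ 0.004  0.452 -0.892] wrist [0.414 0.257 0.389] elbow [ 0.283 -0.035  0.748]
```

Request:
move_arm(rows=[0,-4,-2,0,0,-8,-4,10,-0.5,-9,-2,20,-1,-10,0,30,-1.5,-11,2,40,-2,-12,4,50,-2.5,-13,6,60,-3,-14,8,70,-3.5,-15,10,80,-4,-16,12,90])

```text
clock: 22.88
tcp_pos: [0.4897, -0.1196, 0.2191]
orientation: [1.549, 1.538, -0.941]
contact_force: [0.1, 0.0, -0.5]
grip_width: 0.0663
gripper_force: 68.8
```

```bash
python3 s.py
python3 - <<'E'
from h import *
t=r.grab_frame("scene");u=r.grab_frame("top")
cv2.imwrite("pics/s5.png",t);cv2.imwrite("pics/t5.png",u)
cv2.imwrite("pics/v5.png",np.hstack([cv2.resize(t[130:290,180:340],(400,400),interpolation=cv2.INTER_CUBIC),cv2.resize(u[110:270,200:360],(400,400),interpolation=cv2.INTER_CUBIC)]))
E
```

```text
22.875 [-0.1251  0.5313 -0.3867  2.0623  1.059   1.5446 -1.1466] [ 0.4897 -0.1196  0.2191]
[[ 0.009   1.      0.0037]
 [ 0.4518 -0.0008 -0.8921]
 [-0.8921  0.0097 -0.4518]]
```

View pics/v5.png

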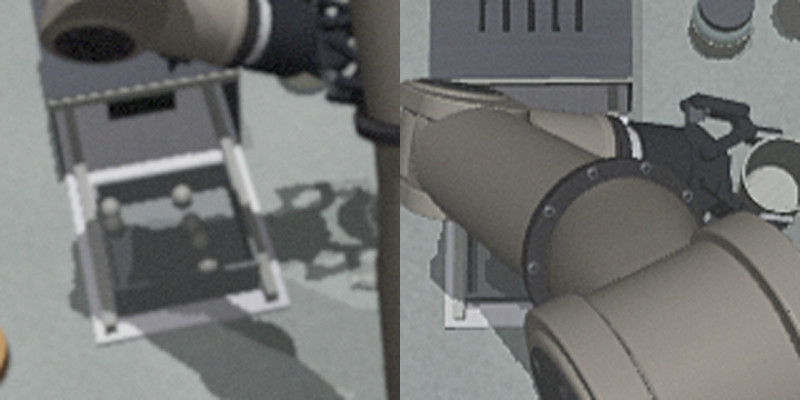

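Request:
move_arm(rows=[-1.8,0,3.6,0,1.5,0,5.2,0,5,0,7,0,8.5,0,8.8,0,10.5,0,9.8,0,11.7,0,10.4,0,12.2,0,10.7,0,12.5,0,10.8,0,12.5,0,10.8,0])

```text
clock: 24.1
tcp_pos: [0.4911, -0.1586, 0.0594]
orientation: [1.546, 1.542, -0.943]
contact_force: [0.1, 0.1, -0.8]
grip_width: 0.0663
gripper_force: 68.7
```

```bash
python3 s.py
```

```text
24.1 [-0.1072  0.8289 -0.3159  2.0838  1.2261  1.4026 -1.4057] [ 0.4911 -0.1586  0.0594]
[[ 0.0051  1.      0.0044]
 [ 0.4518  0.0016 -0.8921]
 [-0.8921  0.0065 -0.4518]]
```

Request:
move_arm(rows=[0.1,0,0.05,0,0.2,0,0.1,0,0.2,0,0.1,0])

```text
clock: 24.48
tcp_pos: [0.491, -0.1589, 0.0578]
orientation: [1.545, 1.54, -0.944]
contact_force: [-0.4, 0.8, 4.4]
grip_width: 0.0665
gripper_force: 68.9
```

Request:
move_arm(rows=[0,0,0,0,0,0,0,0,0,0,0,0,0,0,0,0], fingers=1)

```text
clock: 24.98
tcp_pos: [0.4908, -0.1588, 0.0567]
orientation: [1.546, 1.542, -0.944]
contact_force: [-0.1, -0.5, -0.4]
grip_width: 0.0852
gripper_force: 0.0
```

Request:
move_arm(rows=[0,0,-2,0,0,0,-5,0,0,0,-9,0,0,0,-13,0])

```text
clock: 25.48
tcp_pos: [0.4901, -0.0403, 0.1164]
orientation: [1.545, 1.544, -0.943]
contact_force: [1.4, -0.1, 0.7]
grip_width: 0.0854
gripper_force: 0.0
```

```bash
python3 s.py
python3 - <<'E'
from h import *
f=r.grab_frame("wrist");t=r.grab_frame("top")
cv2.imwrite("pics/w6.png",f);cv2.imwrite("pics/t6.png",t)
cv2.imwrite("pics/v6.png",np.hstack([cv2.resize(f,(400,300)),cv2.resize(t[110:320,200:480],(400,300))]))
E
cat > t5.py <<'E'
from t1 import *
from bench import r
q0=np.array(r.get_obs()["joints"])
def seq(q,pts):
    for p in pts:
        d=np.array(p)-fk(q)[0]; q=go(q,d,int(np.linalg.norm(d)/.055)+1,.55)
    return q
# A: near base, push toward base; B: far left, push +y
for nm,pts,push in(("A1",[[.4,-.1,.35],[.3,-.3,.45]],[0,.125,0]),("A2",[[.4,-.1,.35],[.35,-.3,.45]],[0,.125,-.03]),("B",[[.45,.1,.45],[.3,.4,.5]],[0,.125,0]),("C",[[.45,.0,.4]],[0,.125,0]),("C2",[[.45,.0,.4]],[.09,.09,0])):
    q=seq(q0,pts);print(nm,q,fk(q)[0],tilt(q))
    for k in range(15):
        q=go(q,push,2,.55)
        if k%3==2: print("  ",k+1,q,fk(q)[0],tilt(q))
E
python3 t5.py
```

```text
25.475 [-0.246   0.7583 -0.4121  2.0013  1.0284  1.5573 -1.3538] [ 0.4901 -0.0403  0.1164]
[[ 0.0041  1.      0.0047]
 [ 0.4525  0.0023 -0.8917]
 [-0.8917  0.0058 -0.4525]]
A1 [ 0.101 -0.222 -0.213  2.298  1.069  1.402 -0.497] [ 0.3  -0.3   0.45] (-89, 27)
   3 [-0.593  0.095 -0.384  2.06   0.601  1.915 -1.058] [0.31  0.043 0.42 ] (-88, 29)
   6 [-1.756  0.756  0.924  1.473  0.159  1.915 -0.72 ] [0.322 0.383 0.381] (-86, 31)
   9 [-1.728  1.087  1.021  1.062 -0.088  1.915 -0.671] [0.338 0.571 0.297] (-74, 36)
   12 [-1.619  1.242  0.883  0.654 -0.134  1.915 -0.824] [0.337 0.721 0.224] (-60, 43)
   15 [-1.543  1.404  0.936  0.271 -0.268  1.915 -0.916] [0.32  0.829 0.173] (-44, 49)
A2 [ 0.119 -0.117 -0.228  2.215  1.09   1.402 -0.521] [ 0.35 -0.3   0.45] (-89, 27)
   3 [-0.387  0.302 -0.611  2.012  0.659  1.908 -1.2  ] [0.35  0.065 0.362] (-89, 27)
   6 [-1.515  0.876  0.577  1.364  0.181  1.915 -0.913] [0.35  0.424 0.271] (-89, 28)
   9 [-1.581  1.258  0.767  0.904 -0.112  1.915 -0.875] [0.344 0.609 0.135] (-79, 35)
   12 [-1.516  1.476  0.708  0.465 -0.197  1.915 -1.026] [0.321 0.739
[... 953 characters left out ...]
 (-61, 37)
   12 [-1.492  1.409  1.041  0.306 -0.224  1.915 -0.749] [0.403 0.788 0.201] (-46, 41)
   15 [-1.542  1.464  1.259  0.24  -0.46   1.829 -0.789] [0.358 0.853 0.176] (-33, 44)
C2 [-0.251  0.301 -0.513  1.899  0.855  1.87  -0.95 ] [ 0.45 -0.    0.4 ] (-89, 27)
   3 [-0.939  0.971  0.583  0.858  0.511  1.915 -0.389] [0.713 0.261 0.397] (-88, 27)
   6 [-0.868  1.361  1.311  0.307 -0.168  1.915 -0.158] [0.821 0.353 0.345] (-76, 28)
   9 [-0.875  1.397  1.184  0.24  -0.074  1.8   -0.235] [0.853 0.407 0.305] (-65, 28)
   12 [-0.898  1.43   1.184  0.24  -0.081  1.628 -0.273] [0.888 0.455 0.273] (-53, 28)
   15 [-0.908  1.459  1.182  0.24  -0.079  1.444 -0.302] [0.926 0.501 0.248] (-42, 27)
```

View pics/v6.png

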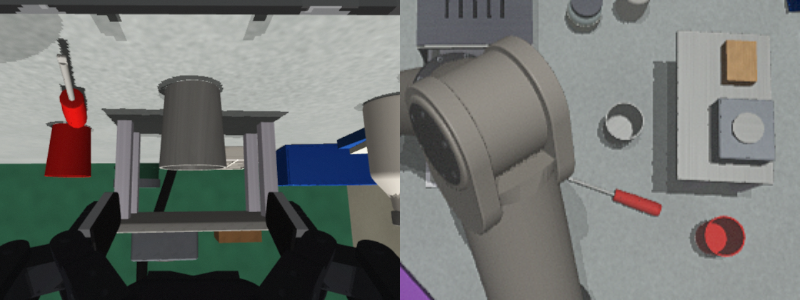

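```bash
cat > map2.py <<'E'
from arm import *
np.set_printoptions(precision=2,suppress=True)
rng=np.random.default_rng(1);Q0=[rng.uniform(LO+.1,HI-.1) for _ in range(8)];D=np.pi/180
for b in(30,40,50,65,85):
  for ph in(-90,-70,-50,-30,0):
   best=None
   for tw in(0,90,180,270):
    M=tool(ph*D,b*D,tw*D)
    a=ik(np.array([.38,.11,.045]),M,Q0)
    if best is None or a[0]<best[0]: best=(a[0],tw,a[1])
    if a[0]<.01: break
   c=ik(np.array([.575,.11,.045]),tool(ph*D,b*D,best[1]*D),[best[2]]+Q0)
   print(b,ph,best[1],"start",round(best[0],3),best[2],"end",round(c[0],3))
E
python3 map2.py
```

```text
30 -90 0 start 0.0 [-1.09  0.86  0.23  2.01  0.46  1.19 -1.24] end 0.0
30 -70 0 start 0.0 [-1.12  0.81  0.09  2.18  0.77  1.11 -1.39] end 0.0
30 -50 0 start 0.0 [-1.06  0.78 -0.12  2.36  1.14  1.13 -1.61] end 0.0
30 -30 0 start 0.085 [-0.34  1.12 -0.98  2.43  1.57  1.91 -1.65] end 0.0
30 0 90 start 0.388 [-0.34  1.16 -0.93  2.43  1.9   1.91 -2.89] end 0.006
40 -90 0 start 0.0 [-1.    0.75  0.17  2.07  0.48  1.08 -1.24] end 0.0
40 -70 0 start 0.0 [-0.96  0.69 -0.03  2.22  0.82  1.03 -1.37] end 0.0
40 -50 0 start 0.0 [-0.73  0.69 -0.42  2.38  1.22  1.16 -1.55] end 0.0
40 -30 90 start 0.097 [-0.05  1.15 -1.26  2.43  1.62  1.91 -2.95] end 0.0
40 0 90 start 0.357 [ 0.14  1.28 -1.4   2.43  1.93  1.91 -2.36] end 0.0
50 -90 0 start 0.0 [-0.94  0.65  0.15  2.14  0.47  0.95 -1.19] end 0.0
50 -70 0 start 0.0 [-0.87  0.59 -0.06  2.26  0.81  0.9  -1.29] end 0.0
50 -50 0 start 0.0 [-0.55  0.6  -0.51  2.39  1.22  1.03 -1.43] end 0.0
50 -30 90 start 0.084 [ 0.13  1.15 -1.4   2.43  1.6   1.82 -2.79] end 0.0
50 0 90 start 0.285 [ 0.32  1.02 -1.4   2.43  1.74  1.44 -2.18] end 0.0
65 -90 0 start 0.0 [-0.78  0.51  0.08  2.22  0.43  0.75 -1.07] end 0.0
65 -70 0 start 0.0 [-0.74  0.47 -0.04  2.31  0.7   0.67 -1.05] end 0.0
65 -50 0 start 0.0 [-0.22  0.51 -0.68  2.39  1.16  0.84 -1.16] end 0.0
65 -30 90 start 0.027 [ 0.35  0.93 -1.4   2.43  1.49  1.36 -2.55] end 0.0
65 0 90 start 0.135 [ 0.51  0.86 -1.4   2.43  1.55  1.09 -1.94] end 0.0
85 -90 0 start 0.0 [-0.69  0.41  0.21  2.33 -0.02  0.46 -0.48] end 0.0
85 -70 0 start 0.0 [-0.17  0.41 -0.41  2.32  0.52  0.52 -0.66] end 0.0
85 -50 0 start 0.0 [-0.27  0.39 -0.29  2.35  0.47  0.45 -0.27] end 0.0
85 -30 0 start 0.0 [ 0.13  0.46 -0.75  2.35  0.81  0.55 -0.22] end 0.0
85 0 0 start 0.0 [ 0.36  0.54 -0.98  2.36  0.96  0.6   0.19] end 0.0
```

```bash
cat > t6.py <<'E'
from t5 import seq,q0,go,fk,tilt,np
from multiprocessing import Pool
S=[[[.45,0,.4],[.4,.25,.5]],[[.45,0,.4],[.45,.1,.6]],[[.4,0,.45],[.2,-.1,.5]],[[.45,0,.4],[.6,.1,.45]],[[.4,0,.45],[.15,.3,.6]]]
def job(a):
    s,d=a;q=seq(q0,S[s]);out=[];mz=9
    for k in range(10):
        q=go(q,np.array(d)*.125,2,.55);X,M,J=fk(q,True);mz=min(mz,X[2],J[6][2]);ph,b=tilt(q)
        if mz<.33: break
        out.append((ph,b,k+1,s,d,X.round(2),q.round(2)))
    return out
if __name__=="__main__":
    D=[]
    for az in range(0,360,45):
        for el in(-.5,0,.7): D.append((round(float(np.cos(np.deg2rad(az))*np.cos(el)),2),round(float(np.sin(np.deg2rad(az))*np.cos(el)),2),round(float(np.sin(el)),2)))
    with Pool() as p: R_=[o for l in p.imap_unordered(job,[(s,d) for s in range(len(S)) for d in D]) for o in l]
    sc=lambda o:min(np.hypot(max(0,abs(o[0]+58)-10),max(0,45-o[1])),max(0,70-o[1]))+o[2]*1.0
    R_.sort(key=sc); np.set_printoptions(suppress=True)
    for o in R_[:14]: print(o)
E
sed -i 's/^for nm,pts/if __name__=="__main__":\n  for nm,pts/; ' t5.py
python3 - <<'E'
s=open('t5.py').read();i=s.index('if __name__');h,b=s[:i],s[i:]
ls=b.split('\n');b='\n'.join(ls[:2]+['  '+l for l in ls[2:]]);open('t5.py','w').write(h+b)
E
time timeout 500 python3 t6.py
```

```text
(-69, 49, 8, 2, (0.0, 1.0, 0.0), array([0.15, 0.23, 0.53]), array([ 0.31, -0.34, -1.41,  1.74,  0.23,  1.92, -0.85]))
(-66, 52, 9, 2, (0.0, 1.0, 0.0), array([0.14, 0.25, 0.54]), array([ 0.28, -0.34, -1.41,  1.69,  0.2 ,  1.92, -0.87]))
(-63, 55, 10, 2, (0.0, 1.0, 0.0), array([0.13, 0.27, 0.55]), array([ 0.27, -0.34, -1.41,  1.65,  0.17,  1.91, -0.88]))
(-72, 46, 7, 2, (0.0, 1.0, 0.0), array([0.16, 0.2 , 0.52]), array([ 0.33, -0.34, -1.41,  1.78,  0.25,  1.92, -0.83]))
(-75, 43, 6, 2, (0.0, 1.0, 0.0), array([0.17, 0.18, 0.51]), array([ 0.36, -0.34, -1.41,  1.83,  0.28,  1.92, -0.81]))
(-78, 40, 5, 2, (0.0, 1.0, 0.0), array([0.18, 0.15, 0.5 ]), array([ 0.4 , -0.34, -1.41,  1.87,  0.32,  1.92, -0.79]))
(-68, 37, 10, 2, (-0.54, 0.54, 0.64), array([0.26, 0.16, 0.61]), array([ 0.54, -0.34, -1.41,  1.67,  0.53,  1.92, -0.53]))
(-70, 32, 5, 0, (0.0, 1.0, 0.0), array([0.43, 0.56, 0.35]), array([-1.64,  1.17,  1.22,  0.95, -0.08,  1.92, -0.43]))
(-70, 33, 6, 2, (0.0, 0.76, 0.64), array([0.34, 0.11, 0.74]), array([ 0.83, -0.34, -1.41,  1.42,  0.69,  1.92, -0.17]))
(-71, 32, 5, 4, (0.0, 1.0, 0.0), array([0.33, 0.55, 0.34]), array([-1.81,  1.11,  1.19,  1.11, -0.08,  1.92, -0.53]))
(-72, 36, 9, 2, (-0.54, 0.54, 0.64), array([0.26, 0.14, 0.59]), array([ 0.57, -0.34, -1.41,  1.71,  0.53,  1.92, -0.54]))
(-65, 33, 7, 2, (0.0, 0.76, 0.64), array([0.34, 0.12, 0.77]), array([ 0.84, -0.34, -1.41,  1.33,  0.7 ,  1.92, -0.11]))
(-81, 37, 4, 2, (0.0, 1.0, 0.0), array([0.18, 0.13, 0.5 ]), array([ 0.43, -0.34, -1.41,  1.92,  0.35,  1.92, -0.77]))
(-71, 33, 7, 1, (-0.71, 0.71, 0.0), array([0.09, 0.45, 0.35]), array([-2.3 ,  0.88,  1.17,  1.56, -0.07,  1.92, -0.82]))
real	0m43.553s
user	2m43.317s
sys	0m0.227s
```

Request:
move_arm(rows=[-4,-1.2,-2.7,0,-8,-2.5,-5.4,0,-12,-3.8,-8,0,-16,-5,-10.7,0,-20,-6.3,-13.3,0,-24,-7.5,-16,0,-28,-8.8,-18.7,0], fingers=0)

```text
clock: 26.45
tcp_pos: [0.3993, -0.0023, 0.4504]
orientation: [1.546, 1.544, -0.943]
contact_force: [-15.5, -7.1, 15.5]
grip_width: -0.0003
gripper_force: 0.0
```

Request:
move_arm(rows=[-1.8,-4,1.3,0,-3.6,-8,2.6,0,-5.4,-12,3.9,0,-7.2,-16,5.2,0,-9.1,-20,6.6,0,-9.1,-20,6.6,0])

```text
clock: 27.2
tcp_pos: [0.2041, -0.1015, 0.4956]
orientation: [1.545, 1.541, -0.951]
contact_force: [0.4, 0.6, -0.1]
grip_width: 0.0001
gripper_force: 0.0
```

```bash
python3 s.py
cat > t7.py <<'E'
from t5 import seq,go,fk,tilt,np
from bench import r
q=np.array(r.get_obs()["joints"]);q0=q
np.set_printoptions(precision=3,suppress=True)
for d in([0,.125,0],[-.06,.11,0],[.05,.11,0],[0,.11,-.06]):
  q=q0
  for k in range(10):
    q=go(q,d,2,.55);X,M,J=fk(q,True)
    if k%2: print(d,k+1,q,X,tilt(q),"wr",J[5],"el",J[3])
  for pts in([[.25,.2,.45],[.33,.12,.25]],[[.3,.05,.5],[.33,.1,.25]]):
    a=seq(q,pts); print("  ->",a,fk(a)[0],tilt(a))
E
python3 t7.py
```

```text
27.2 [-0.1742 -0.3364 -0.5563  2.2291  0.6797  1.9156 -0.6491] [ 0.2041 -0.1015  0.4956]
[[ 0.0017  1.     -0.0006]
 [ 0.4487 -0.0014 -0.8937]
 [-0.8937  0.0013 -0.4487]]Traceback (most recent call last):
  File "t7.py", line 8, in <module>
    q=go(q,d,2,.55);X,M,J=fk(q,True)
  File "t1.py", line 6, in go
    t=w2t(q,d)*100; return call(q,[v for k in range(1,n+1) for v in (*(t*k/n),tw)],w,.003)
                           ~~~~^^^^^^^^^^^^^^^^^^^^^^^^^^^^^^^^^^^^^^^^^^^^^^^^^^^^^^^^^^^
  File "sim.py", line 13, in call
    q=row(q,T,M0@rot(0,np.deg2rad(tw)),w,reg)
  File "sim.py", line 7, in row
    return least_squares(f,q,bounds=(np.maximum(LO,q-VM)-1e-9,np.minimum(HL,q+VM)+1e-9),max_nfev=30).x
           ~~~~~~~~~~~~~^^^^^^^^^^^^^^^^^^^^^^^^^^^^^^^^^^^^^^^^^^^^^^^^^^^^^^^^^^^^^^^^^^^^^^^^^^^^
    return func(*args, **kwargs)
    raise ValueError("Initial guess is outside of provided bounds")
ValueError: Initial guess is outside of provided bounds
```

```bash
sed -i 's/    f=lambda x:np.r_\[fk(x)\[0\]-P/    q=np.clip(q,LO,HL)\n&/' sim.py; python3 t7.py
```

```text
[0, 0.125, 0] 2 [ 0.539 -0.34  -1.41   2.001  0.443  1.915 -0.707] [0.2   0.069 0.495] (-87, 30) wr [0.185 0.34  0.647] el [-0.156  0.053  0.804]
[0, 0.125, 0] 4 [ 0.449 -0.34  -1.41   1.919  0.364  1.915 -0.753] [0.188 0.123 0.499] (-81, 36) wr [0.151 0.373 0.681] el [-0.161  0.039  0.804]
[0, 0.125, 0] 6 [ 0.373 -0.34  -1.41   1.831  0.293  1.915 -0.798] [0.172 0.175 0.51 ] (-75, 43) wr [0.116 0.399 0.719] el [-0.163  0.026  0.804]
[0, 0.125, 0] 8 [ 0.314 -0.34  -1.41   1.742  0.232  1.915 -0.839] [0.153 0.222 0.526] (-69, 49) wr [0.082 0.418 0.758] el [-0.165  0.017  0.804]
[0, 0.125, 0] 10 [ 0.272 -0.34  -1.41   1.653  0.179  1.915 -0.873] [0.134 0.263 0.547] (-63, 54) wr [0.053 0.429 0.798] el [-0.166  0.01   0.804]
  -> [ 0.164  0.263 -1.289  2.214  0.725  1.397 -1.343] [0.33 0.12 0.25] (-63, 54)
  -> [-0.176  0.101 -0.839  2.257  0.628  1.261 -1.199] [0.33 0.1  0.25] (-63, 54)
[-0.06, 0.11, 0] 2 [ 0.401 -0.34  -1.41   2.124  0.331  1.915 -0.858] [0.144 0.059 0.448] (-88, 29) wr [0.137 0.333 0.597] el [-0.162  0.031  0.804]
[-0.06, 0.11, 0] 4 [ 0.179 -0.34  -1.41   2.098  0.127
[... 1833 characters left out ...]
6  1.915 -1.83 ] [0.199 0.245 0.26 ] (-88, 32) wr [0.19  0.511 0.422] el [0.295 0.153 0.713]
[0, 0.11, -0.06] 6 [-1.091  0.944 -0.502  1.421  0.394  1.915 -1.7  ] [0.198 0.464 0.14 ] (-88, 32) wr [0.19  0.731 0.302] el [0.238 0.366 0.6  ]
[0, 0.11, -0.06] 8 [-1.595  1.319  0.421  0.879 -0.13   1.915 -1.228] [0.195 0.634 0.013] (-86, 35) wr [0.181 0.89  0.189] el [0.028 0.513 0.431]
[0, 0.11, -0.06] 10 [-1.559  1.557  0.424  0.502 -0.205  1.915 -1.302] [ 0.184  0.714 -0.1  ] (-83, 43) wr [0.158 0.945 0.108] el [0.047 0.529 0.305]
  -> [-1.689  0.373  0.854  2.17   0.348  1.301 -0.935] [0.33 0.12 0.25] (-83, 43)
  -> [-1.139  0.242  0.194  2.18   0.491  1.396 -1.141] [0.33 0.1  0.25] (-83, 43)
```

Request:
move_arm(rows=[2.8,0,-5.6,0,5.6,0,-11.2,0])

```text
clock: 27.45
tcp_pos: [0.2034, -0.0241, 0.5002]
orientation: [1.545, 1.534, -0.94]
contact_force: [-0.4, 0.1, 0.8]
grip_width: 0.0004
gripper_force: 0.0
```

Request:
move_arm(rows=[2.8,0,-5.6,0,5.6,0,-11.2,0])

```text
clock: 27.7
tcp_pos: [0.2068, 0.0542, 0.495]
orientation: [1.556, 1.551, -0.915]
contact_force: [-35.7, 95.2, -52.1]
grip_width: 0.0001
gripper_force: 0.0
```

Request:
move_arm(rows=[3.1,0,-5.4,0,6.2,0,-10.8,0])

```text
clock: 27.95
tcp_pos: [0.2006, 0.0774, 0.4929]
orientation: [1.56, 1.593, -0.851]
contact_force: [-0.3, -0.0, -0.8]
grip_width: 0.0003
gripper_force: 0.0
```

Request:
move_arm(rows=[3.4,0,-5.2,0,6.8,0,-10.4,0])

```text
clock: 28.2
tcp_pos: [0.1912, 0.101, 0.4899]
orientation: [1.568, 1.636, -0.788]
contact_force: [-0.6, 0.2, 0.3]
grip_width: 0.0003
gripper_force: 0.0
```

```bash
python3 s.py
```

```text
28.2 [ 0.4857 -0.3371 -1.4097  1.9621  0.3994  1.9154 -0.7467] [0.1912 0.101  0.4899]
[[ 0.0049  0.9961  0.0885]
 [ 0.552   0.0711 -0.8308]
 [-0.8338  0.0529 -0.5495]]
```

Request:
move_arm(rows=[3.5,0.4,-5.1,0,7,0.8,-10.2,0])

```text
clock: 28.45
tcp_pos: [0.1851, 0.1248, 0.492]
orientation: [1.581, 1.678, -0.723]
contact_force: [0.8, -0.9, 0.2]
grip_width: 0.0001
gripper_force: 0.0
```

Request:
move_arm(rows=[3.8,0.6,-4.9,0,7.6,1.2,-9.8,0])

```text
clock: 28.7
tcp_pos: [0.1782, 0.1478, 0.4954]
orientation: [1.593, 1.718, -0.661]
contact_force: [0.1, -1.0, -0.1]
grip_width: -0.0
gripper_force: 0.0
```

Request:
move_arm(rows=[4,0.8,-4.7,0,8,1.6,-9.4,0])

```text
clock: 28.95
tcp_pos: [0.1715, 0.17, 0.5007]
orientation: [1.606, 1.757, -0.601]
contact_force: [0.4, 0.5, -1.2]
grip_width: 0.0001
gripper_force: 0.0
```

Request:
move_arm(rows=[4.2,0.9,-4.5,0,8.4,1.8,-9,0])

```text
clock: 29.2
tcp_pos: [0.1642, 0.1915, 0.5072]
orientation: [1.617, 1.794, -0.541]
contact_force: [-0.0, -0.9, 0.2]
grip_width: 0.0002
gripper_force: 0.0
```

```bash
python3 s.py
```

```text
29.2 [ 0.3517 -0.3365 -1.4094  1.8122  0.2727  1.9152 -0.8286] [0.1642 0.1915 0.5072]
[[-0.0238  0.9809  0.1928]
 [ 0.7109  0.1522 -0.6867]
 [-0.7029  0.1207 -0.7009]]
```

Request:
move_arm(rows=[4.4,1,-4.3,0,8.8,2,-8.6,0])

```text
clock: 29.45
tcp_pos: [0.1567, 0.212, 0.5149]
orientation: [1.629, 1.831, -0.483]
contact_force: [0.7, 0.6, -0.3]
grip_width: 0.0004
gripper_force: 0.0
```

Request:
move_arm(rows=[4.6,1.1,-4.1,0,9.2,2.2,-8.2,0])

```text
clock: 29.7
tcp_pos: [0.1491, 0.2316, 0.5236]
orientation: [1.641, 1.865, -0.426]
contact_force: [0.5, -0.1, -0.2]
grip_width: -0.0002
gripper_force: 0.0
```

Request:
move_arm(rows=[4.8,1.2,-3.8,0,9.6,2.4,-7.6,0])

```text
clock: 29.95
tcp_pos: [0.1414, 0.2499, 0.533]
orientation: [1.653, 1.899, -0.372]
contact_force: [-0.1, -0.1, -0.7]
grip_width: -0.0002
gripper_force: 0.0
```

Request:
move_arm(rows=[4.9,1.3,-3.6,0,9.8,2.6,-7.2,0])

```text
clock: 30.2
tcp_pos: [0.1346, 0.2672, 0.5435]
orientation: [1.665, 1.931, -0.32]
contact_force: [0.8, -0.8, 0.1]
grip_width: -0.0002
gripper_force: 0.0
```

Request:
move_arm(rows=[5,1.4,-3.4,0,10,2.8,-6.8,0])

```text
clock: 30.45
tcp_pos: [0.1284, 0.2833, 0.5551]
orientation: [1.677, 1.962, -0.269]
contact_force: [-0.1, -0.5, -0.1]
grip_width: -0.0001
gripper_force: 0.0
```

```bash
python3 s.py; python3 t4.py [.2,.18,.5] [.28,.14,.4] [.33,.13,.25] [.36,.13,.08] [.385,.12,.04]
```

```text
30.45 [ 0.2657 -0.3365 -1.4092  1.6107  0.1615  1.9152 -0.8917] [0.1284 0.2833 0.5551]
[[-0.0798  0.9598  0.2692]
 [ 0.8519  0.2059 -0.4815]
 [-0.5175  0.1909 -0.8341]]
(-61, 57)
tool cm [-6.524  3.693 11.5  ] rows 3
[0.2  0.18 0.5 ] [-0.02  -0.34  -1.     1.868  0.24   1.724 -0.792] [0.2  0.18 0.5 ] (-61, 57) y [0.959 0.207 0.192] wrist [0.099 0.364 0.814] elbow [-0.164 -0.044  0.804]
tool cm [ 1.129  4.946 12.42 ] rows 3
[0.28 0.14 0.4 ] [ 0.027 -0.21  -0.98   2.05   0.358  1.466 -0.849] [0.28 0.14 0.4 ] (-61, 57) y [0.959 0.207 0.192] wrist [0.179 0.324 0.714] elbow [-0.099 -0.039  0.821]
tool cm [ 6.512  1.73  14.339] rows 3
[0.33 0.13 0.25] [-0.051  0.14  -1.012  2.221  0.635  1.269 -1.249] [0.33 0.13 0.25] (-61, 57) y [0.959 0.207 0.192] wrist [0.229 0.314 0.564] elbow [ 0.091 -0.035  0.822]
tool cm [ 8.559 -0.366 14.987] rows 4
[0.36 0.13 0.08] [-0.248  0.562 -0.835  2.306  1.021  1.146 -1.702] [0.36 0.13 0.08] (-61, 57) y [0.959 0.207 0.192] wrist [0.259 0.314 0.394] elbow [0.296 0.033 0.74 ]
tool cm [1.019 1.43  4.491] rows 1
[0.385 0.12  0.04 ] [-0.247  0.657 -0.766  2.292  1.139  1.117 -1.748] [0.385 0.12  0.04 ] (-61, 57) y [0.959 0.207 0.192] wrist [0.284 0.304 0.354] elbow [0.335 0.041 0.71 ]
```

Request:
move_arm(rows=[-0.5,0.9,2.4,0,-1.6,2.6,7.2,0,-2.9,4.6,12.8,0,-4.2,6.8,18.6,0,-5,8.4,23.5,0,-3.2,9,28,0,-1.4,9.5,32.5,0,0.4,10,37,0,1.8,10.4,40.5,0,2.7,10.7,43,0])

```text
clock: 31.7
tcp_pos: [0.3446, 0.1189, 0.2002]
orientation: [1.678, 1.962, -0.275]
contact_force: [0.1, 0.1, -0.4]
grip_width: -0.0001
gripper_force: 0.0
```

```bash
python3 s.py; python3 t4.py [.36,.115,.06] [.375,.115,.038] [.58,.113,.038]
python3 - <<'E'
from h import *
f=r.grab_frame("scene");w=r.grab_frame("wrist");cv2.imwrite("pics/s7.png",f)
cv2.imwrite("pics/v7.png",np.hstack([cv2.resize(f[130:290,160:320],(400,400),interpolation=cv2.INTER_CUBIC),cv2.copyMakeBorder(cv2.resize(w,(400,300)),0,100,0,0,cv2.BORDER_CONSTANT)]))
E
```

```text
31.7 [ 0.0772  0.3134 -1.1585  2.2649  0.7958  1.2764 -1.4085] [0.3446 0.1189 0.2002]
[[-0.0803  0.9609  0.2652]
 [ 0.8509  0.2046 -0.4839]
 [-0.5192  0.1868 -0.834 ]]
(-61, 57)
tool cm [ 6.825 -1.22  12.293] rows 3
[0.36  0.115 0.06 ] [-0.131  0.664 -0.951  2.326  1.122  1.219 -1.778] [0.36  0.115 0.06 ] (-61, 57) y [0.961 0.206 0.186] wrist [0.261 0.3   0.374] elbow [0.342 0.005 0.706]
tool cm [1.022 1.03  2.232] rows 1
[0.375 0.115 0.038] [-0.141  0.719 -0.907  2.306  1.182  1.212 -1.795] [0.375 0.115 0.038] (-61, 57) y [0.961 0.206 0.186] wrist [0.276 0.3   0.352] elbow [0.364 0.011 0.687]
tool cm [-1.816 19.657  5.533] rows 4
[0.58  0.113 0.038] [-0.021  0.821 -0.779  1.929  1.266  1.23  -1.383] [0.58  0.113 0.038] (-61, 57) y [0.961 0.206 0.186] wrist [0.481 0.298 0.352] elbow [ 0.4   -0.033  0.649]
```

View pics/v7.png

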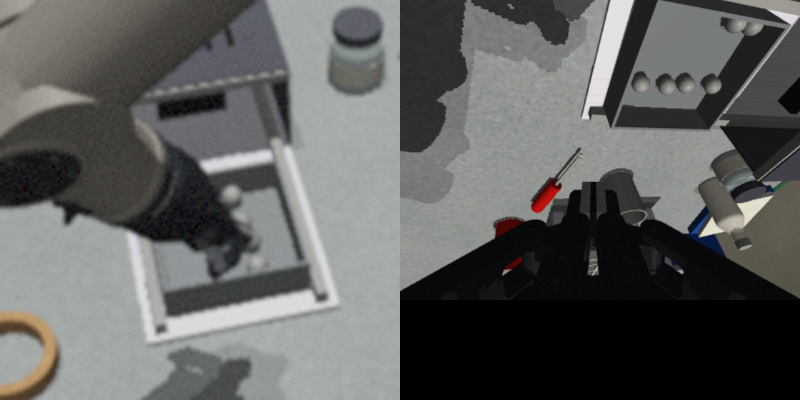

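Request:
move_arm(rows=[1,-0.2,1.8,0,2.8,-0.6,5,0,4.8,-1,8.5,0,6.4,-1.3,11.3,0,7.4,-1.6,13.2,0,7.9,-1.7,14.1,0,7.9,-1.7,14.1,0])

```text
clock: 32.67
tcp_pos: [0.3601, 0.1153, 0.0411]
orientation: [1.677, 1.96, -0.272]
contact_force: [0.8, 0.7, 0.9]
grip_width: -0.0001
gripper_force: 0.0
```

```bash
python3 s.py; python3 -c "
from h import *
o=r.get_obs();M=R.from_rotvec(o['orientation']).as_matrix();print('per cm along box x',M.T@np.array([.99993,-.0116,0]),'up',M.T@[0,0,1.],o['contact_force'])"
```

```text
32.675 [-0.1526  0.7007 -0.9236  2.3396  1.1637  1.207  -1.8267] [0.3601 0.1153 0.0411]
[[-0.0786  0.9602  0.2682]
 [ 0.851   0.2048 -0.4835]
 [-0.5192  0.1902 -0.8332]]
per cm along box x [-0.08849667  0.95770904  0.27378149] up [-0.5191851   0.1902199  -0.83322459] [0.78358108 0.7158848  0.92720458]
```

Request:
move_arm(rows=[-0.05,0.5,0.15,0,-0.1,1,0.3,0,-0.13,1.5,0.4,0,-0.18,1.9,0.55,0,-0.22,2.4,0.7,0,-0.26,2.8,0.8,0,-0.3,3.2,0.9,0,-0.33,3.6,1,0,-0.36,4,1.15,0,-0.4,4.4,1.25,0])

```text
clock: 33.92
tcp_pos: [0.4048, 0.1142, 0.0405]
orientation: [1.676, 1.961, -0.274]
contact_force: [-5.1, 0.0, 3.3]
grip_width: 0.0001
gripper_force: 2.3
```

Request:
move_arm(rows=[-0.04,0.5,0.14,0,-0.09,1,0.28,0,-0.13,1.4,0.4,0,-0.18,1.9,0.55,0])

```text
clock: 34.42
tcp_pos: [0.4256, 0.1142, 0.0405]
orientation: [1.676, 1.961, -0.272]
contact_force: [-4.0, -0.0, 1.1]
grip_width: -0.0001
gripper_force: 2.1
```

```bash
python3 s.py
python3 - <<'E'
from h import *
t=r.grab_frame("top");s=r.grab_frame("scene");cv2.imwrite("pics/t8.png",t);cv2.imwrite("pics/s8.png",s)
o=r.get_obs();M=R.from_rotvec(o['orientation']).as_matrix();print('x',M.T@np.array([.99993,-.0116,0]),o["contact_force"],o["moment"])
E
```

```text
34.425 [-0.088   0.7217 -0.8723  2.234   1.2105  1.2097 -1.6824] [0.4256 0.1142 0.0405]
[[-0.0794  0.9602  0.2677]
 [ 0.8509  0.2052 -0.4837]
 [-0.5194  0.1894 -0.8333]]
x [-0.08817849  0.95768869  0.27395528] [-1.45780267 -0.76258938 -0.62998713] [ 0.50466621  0.4914216  -0.19800286]
```

Request:
move_arm(rows=[-0.05,0.5,0.15,0,-0.1,1.1,0.3,0,-0.16,1.7,0.5,0,-0.21,2.3,0.66,0,-0.27,2.9,0.83,0,-0.32,3.5,1,0,-0.38,4.1,1.17,0,-0.43,4.7,1.34,0,-0.49,5.3,1.52,0,-0.55,5.9,1.69,0])

```text
clock: 35.78
tcp_pos: [0.4875, 0.1135, 0.0406]
orientation: [1.676, 1.96, -0.272]
contact_force: [-4.1, 0.2, 0.5]
grip_width: -0.0
gripper_force: 1.9
```

Request:
move_arm(rows=[-0.04,0.4,0.11,0,-0.07,0.8,0.23,0,-0.11,1.2,0.34,0,-0.15,1.6,0.46,0,-0.18,2,0.57,0])

```text
clock: 36.4
tcp_pos: [0.5083, 0.1133, 0.0406]
orientation: [1.676, 1.96, -0.272]
contact_force: [-5.0, 0.4, 2.3]
grip_width: -0.0004
gripper_force: 2.1
```

Request:
move_arm(rows=[-0.02,0.2,0.06,0,-0.04,0.4,0.11,0,-0.06,0.6,0.17,0,-0.07,0.8,0.23,0,-0.09,1,0.29,0])

```text
clock: 37.02
tcp_pos: [0.5186, 0.1132, 0.0406]
orientation: [1.676, 1.96, -0.272]
contact_force: [-4.8, 0.5, 1.5]
grip_width: 0.0002
gripper_force: 2.3
```

Request:
move_arm(rows=[-0.02,0.2,0.06,0,-0.04,0.4,0.11,0,-0.05,0.5,0.14,0])

```text
clock: 37.4
tcp_pos: [0.5235, 0.1132, 0.0405]
orientation: [1.677, 1.96, -0.272]
contact_force: [-8.1, 0.6, 3.0]
grip_width: 0.0002
gripper_force: 3.7
```

Request:
move_arm(rows=[-0.02,0.2,0.06,0,-0.04,0.4,0.11,0,-0.05,0.5,0.14,0])

```text
clock: 37.78
tcp_pos: [0.5279, 0.1132, 0.0405]
orientation: [1.677, 1.961, -0.274]
contact_force: [-9.1, 0.5, 5.0]
grip_width: -0.0001
gripper_force: 4.4
```

Request:
move_arm(rows=[-0.01,0.1,0.03,0,-0.02,0.2,0.06,0])

```text
clock: 38.02
tcp_pos: [0.5299, 0.1132, 0.0405]
orientation: [1.676, 1.961, -0.274]
contact_force: [-9.4, 0.7, 5.1]
grip_width: -0.0001
gripper_force: 4.5
```

Request:
move_arm(rows=[-0.01,0.1,0.03,0,-0.02,0.2,0.06,0])

```text
clock: 38.28
tcp_pos: [0.532, 0.1132, 0.0405]
orientation: [1.676, 1.961, -0.274]
contact_force: [-9.5, 1.1, 5.0]
grip_width: 0.0002
gripper_force: 4.5
```

Request:
move_arm(rows=[-0.01,0.1,0.03,0,-0.01,0.1,0.03,0])

```text
clock: 38.52
tcp_pos: [0.5332, 0.1131, 0.0405]
orientation: [1.676, 1.961, -0.273]
contact_force: [-8.6, 0.3, 4.5]
grip_width: 0.0002
gripper_force: 4.1
```

Request:
move_arm(rows=[-0.01,0.1,0.03,0,-0.01,0.1,0.03,0])

```text
clock: 38.78
tcp_pos: [0.5337, 0.1131, 0.0405]
orientation: [1.676, 1.962, -0.274]
contact_force: [-10.6, 1.2, 5.9]
grip_width: -0.0002
gripper_force: 5.2
```

Request:
move_arm(rows=[-0.01,0.1,0.03,0,-0.01,0.1,0.03,0])

```text
clock: 39.02
tcp_pos: [0.5339, 0.1131, 0.0405]
orientation: [1.676, 1.962, -0.276]
contact_force: [-13.6, 0.7, 9.5]
grip_width: 0.0004
gripper_force: 7.0
```

Request:
move_arm(rows=[-0.01,0.1,0.03,0,-0.01,0.1,0.03,0])

```text
clock: 39.28
tcp_pos: [0.534, 0.1131, 0.0405]
orientation: [1.676, 1.963, -0.277]
contact_force: [-17.8, 1.5, 12.1]
grip_width: -0.0002
gripper_force: 8.8
```

Request:
move_arm(rows=[0.03,-0.3,-0.09,0,0.09,-1,-0.27,0,0.2,-2.2,-0.6,0,0.35,-3.8,-1.1,0,0.45,-5,-1.4,0,-0.5,-4.6,-3,0,-2,-4,-5.5,0,-3.5,-3.5,-8,0,-4.5,-3.2,-9.5,0,-4.5,-3.2,-9.5,0])

```text
clock: 40.52
tcp_pos: [0.4855, 0.1142, 0.1386]
orientation: [1.677, 1.958, -0.268]
contact_force: [-0.9, -0.9, 0.0]
grip_width: 0.0002
gripper_force: 0.0
```

```bash
python3 s.py
python3 - <<'E'
from h import *
f=r.grab_frame("scene");w=r.grab_frame("wrist")
cv2.imwrite("pics/v8.png",np.hstack([cv2.resize(f[90:290,150:430],(400,286),interpolation=cv2.INTER_CUBIC),cv2.resize(w,(400,286))]))
E
```

```text
40.525 [ 0.0334  0.5681 -0.93    2.0954  1.0695  1.2633 -1.3728] [0.4855 0.1142 0.1386]
[[-0.077   0.9597  0.2704]
 [ 0.8515  0.2044 -0.4829]
 [-0.5187  0.193  -0.8329]]
```

View pics/v8.png

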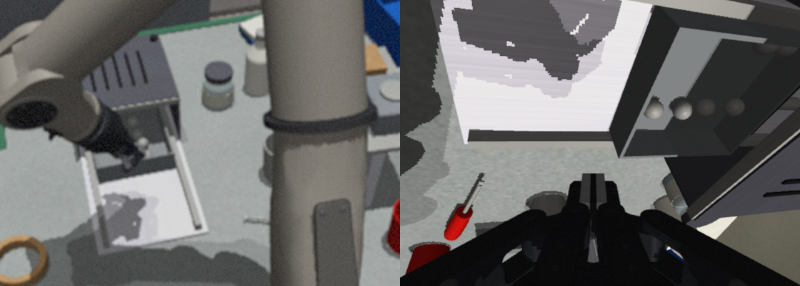

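The tray is seated in the box with the balls in it (4 in a row at wrist 655–735,107, two more near 770,47). The cup stands clear at scene (268,158), and the robot touches nothing. Handing in.

```bash
python3 -c "
from bench import r
print(r.hand_in())"
```

```text
the job is handed in; nothing more can be done
None
```

Job handed in at about 40.6 s: all six balls are in the tray, the empty cup stands upright on the bench, and the tray is pushed to the end of the stop's travel at about 18 N along the guides (21.5 N in all). One risk: a brief wrist force reading of about 115 N, close to the 120 N limit, came as a joint reached its range limit in mid-air, and I can't rule out a higher peak between readings.

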